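# Pack and cover the pots, wedge the lid home, free the locking pliers

### The job

Pack every little pot from the white basket into the wooden box. First hold the box down with the bench-mounted locking pliers, pressing their handle until they snap over centre and grip the box by themselves; then stand all the pots gently and upright in the box, each with one of the loose covers seated level on its rim, and slide the dovetailed box lid along its tapered way until it is fully home and wedged tight. Only then flick the pliers' release lever so that they spring open and free the box, leaving the closed box where it stands and the rabbit, bottle and dish undisturbed.

Things in the scene. Friction and masses are not known exactly. Their poses are not given: they have to be found in the camera images.
- box: Open wooden box, 124 wide (x) x 245 long (y) x 104 mm high, loose on the bench, its near long side under the pliers' open jaw. Origin: centre of the underside; z up. It takes three pots in a row along y, 72 mm apart. Unclamped it slides away at a push of about 8 N; the pliers hold it against about 20 N.
- box_floor (a point): Centre of the box's inner floor, 8 mm above its underside, axes as the box's. Clear space inside: x -39 to 39 mm, y -112 to 112 mm.
- box_mouth (a point): Middle of the lid way's open end (box y = -122.5 mm), at ledge height, axes as the box's. The end wall here is only 94 mm high, so the lid enters here; the +y end wall (104 mm) stops it. On the side walls: a ledge at height 94 mm, above it a lip (101 to 104 mm) that overhangs it by 3 mm.
- box_home (a point): Where the lid's origin lies when home: box y = -6 mm, height 94 mm, axes as the box's. The way narrows towards +y by 2.5 degrees each side: half width at the ledge is 52 mm at the mouth, 47 mm here, 42 mm at the +y end.
- lid: Loose tapered dovetail lid, 8 mm thick, 233 long (y), 104 mm wide at its -y end, 84 mm at its +y end, which leads; edges bevelled to a 4 mm tongue, 3 mm narrower each side above. It lies flat on the bench, batten up. Origin: centre of the underside; z up. 0.1 to 0.2 kg. At home its -y end is flush with the box's end.
- lid_batten (a point): Middle of the wooden batten across the lid's top: 70 (x) x 16 (y) x 24 mm, 8 to 32 mm above the lid's underside; this point is 20 mm above it. Axes as the lid's.
- lid_lead (a point): Middle of the lid's narrow leading end, at its underside. Laid flat on the ledge about 110 mm short of home, lid y along box y, the lid drops in from above with 2 mm to spare each side (or feed it in at the mouth); slide it towards box +y. A push of 5 to 15 N wedges it at home.
- clamp: Steel locking pliers bolted upright to the bench, jaw to +x (over the box's rim), handles to -x. Origin: on the bench below the body; z up. Fixed lower handle at height 86 mm, its screw ends at x = -158 mm. The jaw arm (120 to 138 mm high when closed) brings a rubber pad down at x = 70 mm; open, the pad stands about 14 mm above the rim.
- clamp_handle (a joint): Movable upper handle, rad: 0 = open (sprung; it points back and up, 0.85 rad above level), 0.80 = dead centre, 0.93 = its stop, locked over centre, about level. Pressing its top near the end (5 to 10 N) swings it down about its pivot; let go short of dead centre it springs open again.
- handle_press (a point): Where to press: on the top face of the movable handle's rubber grip, 112 mm from its pivot. x along the handle towards the pivot, z out of its top face. The handle is 140 mm long, 18 wide, 12 thick.
- handle_pivot (a point): On the pivot axis of the movable handle, at pliers x = -14 mm, height 130 mm; the axis is the pliers' y.
- release (a joint): Release lever on the movable handle, rad: 0 = at rest (sprung), at most 0.7. A push of 6 to 8 N near its tip towards the jaw (pliers' +x) turns it; from about 0.17 on it forces the locked handle back over centre, and by about 0.4 the pliers have sprung open, the handle swinging up.
- release_tip (a point): Near the tip of the release lever, a tab 18 mm wide, 5 mm thick on the movable handle. When locked and at rest it leans back a little and ends 40 mm above the handle's top; this point is 6 mm below its end, 57 mm behind the handle's pivot. Push it high up, from behind, towards pliers' +x; the handle's top behind it is free for a finger.
- basket: White perforated plastic basket, fixed, 270 (x) x 230 (y) mm inside, walls 55 mm high, floor 5 mm above the bench. Origin: centre of the underside.
- pot1: Little glazed ceramic pot (one of two or three) standing in the basket: 60 mm high, belly 60 mm in diameter up to 32 mm height, collar 45 mm in diameter from 32 mm to the flat rim; mouth 35 mm wide, 16 mm deep or more. Origin: centre of the foot; z up. About 0.12 kg. Absent in some starts.
- pot2: Little glazed ceramic pot (one of two or three) standing in the basket: 60 mm high, belly 60 mm in diameter up to 32 mm height, collar 45 mm in diameter from 32 mm to the flat rim; mouth 35 mm wide, 16 mm deep or more. Origin: centre of the foot; z up. About 0.12 kg. Absent in some starts.
- pot3: Little glazed ceramic pot (one of two or three) standing in the basket: 60 mm high, belly 60 mm in diameter up to 32 mm height, collar 45 mm in diameter from 32 mm to the flat rim; mouth 35 mm wide, 16 mm deep or more. Origin: centre of the foot; z up. About 0.12 kg. Absent in some starts.
- mat: Cork mat, fixed, 175 (x) x 62 (y) x 4 mm, with the three loose covers. Origin: centre of the underside.
- cover1: Loose ceramic cover (three alike; any fits any pot, a spare may be left over): disc 43 mm in diameter, 6 mm thick, with a round knob 18 mm in diameter, 15 mm high on top and a locating boss 27 mm in diameter, 7 mm deep underneath. It stands on its boss on the cork mat. Origin: centre of the disc's underside (its seat), z up. 45 g. Seated, its origin is at the centre of the pot's rim.
- cover2: Loose ceramic cover (three alike; any fits any pot, a spare may be left over): disc 43 mm in diameter, 6 mm thick, with a round knob 18 mm in diameter, 15 mm high on top and a locating boss 27 mm in diameter, 7 mm deep underneath. It stands on its boss on the cork mat. Origin: centre of the disc's underside (its seat), z up. 45 g. Seated, its origin is at the centre of the pot's rim.
- cover3: Loose ceramic cover (three alike; any fits any pot, a spare may be left over): disc 43 mm in diameter, 6 mm thick, with a round knob 18 mm in diameter, 15 mm high on top and a locating boss 27 mm in diameter, 7 mm deep underneath. It stands on its boss on the cork mat. Origin: centre of the disc's underside (its seat), z up. 45 g. Seated, its origin is at the centre of the pot's rim.
- figurine: Small ceramic rabbit, 42 mm across, 93 mm high, in the basket's far left corner: a bystander. Origin: centre of the foot.
- glaze_bottle: Bystander: plastic bottle 56 mm across, 120 mm high, beyond the box's left end. Origin: centre of the foot.
- dish: Bystander: flat dish 104 mm across, right of the box. Origin: centre of the foot.
Not all that is in view belongs to the job. What is shaped like the pot2 but purple is not meant. What is shaped like the cover1 but turquoise is not meant.

How it is judged (in metres and radians):
On the way, in this order (a step that is already met when the one before it is completed fails the run):
1. the pliers are snapped over centre and hold the box by themselves, the fingers off them (value of joint clamp_handle above 0.86 rad and contact force between clamp and box above 10 N and contact force between the fingers and clamp below 0.5 N), for 0.3 s.
2. every pot stands upright in the box with a cover seated level on its rim, the pliers locked (x of pot1 in the frame of box between -0.014 and 0.014 m and y of pot1 in the frame of box between -0.09 and 0.09 m and z of each of pot1, pot2, pot3 in the frame of box below 0.013 m and angle between each of pot1, pot2, pot3's own z axis and vertical below 0.12 rad and x of pot2 in the frame of box between -0.014 and 0.014 m and y of pot2 in the frame of box between -0.09 and 0.09 m and x of pot3 in the frame of box between -0.014 and 0.014 m and y of pot3 in the frame of box between -0.09 and 0.09 m and ((x of cover1 in the frame of pot1 between -0.007 and 0.007 m and y of cover1 in the frame of pot1 between -0.007 and 0.007 m and z of cover1 in the frame of pot1 between 0.0575 and 0.0625 m and angle between the z axis of cover1 and the z axis of pot1, either way round below 0.08 rad) or (x of cover2 in the frame of pot1 between -0.007 and 0.007 m and y of cover2 in the frame of pot1 between -0.007 and 0.007 m and z of cover2 in the frame of pot1 between 0.0575 and 0.0625 m and angle between the z axis of cover2 and the z axis of pot1, either way round below 0.08 rad) or (x of cover3 in the frame of pot1 between -0.007 and 0.007 m and y of cover3 in the frame of pot1 between -0.007 and 0.007 m and z of cover3 in the frame of pot1 between 0.0575 and 0.0625 m and angle between the z axis of cover3 and the z axis of pot1, either way round below 0.08 rad)) and ((x of cover1 in the frame of pot2 between -0.007 and 0.007 m and y of cover1 in the frame of pot2 between -0.007 and 0.007 m and z of cover1 in the frame of pot2 between 0.0575 and 0.0625 m and angle between the z axis of cover1 and the z axis of pot2, either way round below 0.08 rad) or (x of cover2 in the frame of pot2 between -0.007 and 0.007 m and y of cover2 in the frame of pot2 between -0.007 and 0.007 m and z of cover2 in the frame of pot2 between 0.0575 and 0.0625 m and angle between the z axis of cover2 and the z axis of pot2, either way round below 0.08 rad) or (x of cover3 in the frame of pot2 between -0.007 and 0.007 m and y of cover3 in the frame of pot2 between -0.007 and 0.007 m and z of cover3 in the frame of pot2 between 0.0575 and 0.0625 m and angle between the z axis of cover3 and the z axis of pot2, either way round below 0.08 rad)) and ((x of cover1 in the frame of pot3 between -0.007 and 0.007 m and y of cover1 in the frame of pot3 between -0.007 and 0.007 m and z of cover1 in the frame of pot3 between 0.0575 and 0.0625 m and angle between the z axis of cover1 and the z axis of pot3, either way round below 0.08 rad) or (x of cover2 in the frame of pot3 between -0.007 and 0.007 m and y of cover2 in the frame of pot3 between -0.007 and 0.007 m and z of cover2 in the frame of pot3 between 0.0575 and 0.0625 m and angle between the z axis of cover2 and the z axis of pot3, either way round below 0.08 rad) or (x of cover3 in the frame of pot3 between -0.007 and 0.007 m and y of cover3 in the frame of pot3 between -0.007 and 0.007 m and z of cover3 in the frame of pot3 between 0.0575 and 0.0625 m and angle between the z axis of cover3 and the z axis of pot3, either way round below 0.08 rad)) and value of joint clamp_handle above 0.86 rad and contact force between clamp and box above 10 N), for 0.2 s.
3. the lid is fully home in its way over the pots, the pliers still locked (all of step 2 and x of lid in the frame of box between -0.004 and 0.004 m and y of lid in the frame of box between -0.009 and 0 m and z of lid in the frame of box between 0.091 and 0.0975 m and angle between the y axis of lid and the y axis of box, either way round below 0.03 rad), for 0.2 s.
4. the release lever is flicked towards the jaw (value of joint release above 0.1 rad), for 0.02 s.
At the end, for the whole second after the job is handed in: Each pot stands upright on the box floor, a cover flat on its rim; the lid lies on its ledge, straight, at most 3 mm short of home; the pliers are open (handle below 0.4 rad) and off the box; the box is upright, at rest, within 30 mm of where it stood (x of pot1 in the frame of box between -0.014 and 0.014 m and y of pot1 in the frame of box between -0.09 and 0.09 m and z of each of pot1, pot2, pot3 in the frame of box below 0.013 m and angle between each of pot1, pot2, pot3's own z axis and vertical below 0.12 rad and x of pot2 in the frame of box between -0.014 and 0.014 m and y of pot2 in the frame of box between -0.09 and 0.09 m and x of pot3 in the frame of box between -0.014 and 0.014 m and y of pot3 in the frame of box between -0.09 and 0.09 m and ((x of cover1 in the frame of pot1 between -0.007 and 0.007 m and y of cover1 in the frame of pot1 between -0.007 and 0.007 m and z of cover1 in the frame of pot1 between 0.0575 and 0.0625 m and angle between the z axis of cover1 and the z axis of pot1, either way round below 0.08 rad) or (x of cover2 in the frame of pot1 between -0.007 and 0.007 m and y of cover2 in the frame of pot1 between -0.007 and 0.007 m and z of cover2 in the frame of pot1 between 0.0575 and 0.0625 m and angle between the z axis of cover2 and the z axis of pot1, either way round below 0.08 rad) or (x of cover3 in the frame of pot1 between -0.007 and 0.007 m and y of cover3 in the frame of pot1 between -0.007 and 0.007 m and z of cover3 in the frame of pot1 between 0.0575 and 0.0625 m and angle between the z axis of cover3 and the z axis of pot1, either way round below 0.08 rad)) and ((x of cover1 in the frame of pot2 between -0.007 and 0.007 m and y of cover1 in the frame of pot2 between -0.007 and 0.007 m and z of cover1 in the frame of pot2 between 0.0575 and 0.0625 m and angle between the z axis of cover1 and the z axis of pot2, either way round below 0.08 rad) or (x of cover2 in the frame of pot2 between -0.007 and 0.007 m and y of cover2 in the frame of pot2 between -0.007 and 0.007 m and z of cover2 in the frame of pot2 between 0.0575 and 0.0625 m and angle between the z axis of cover2 and the z axis of pot2, either way round below 0.08 rad) or (x of cover3 in the frame of pot2 between -0.007 and 0.007 m and y of cover3 in the frame of pot2 between -0.007 and 0.007 m and z of cover3 in the frame of pot2 between 0.0575 and 0.0625 m and angle between the z axis of cover3 and the z axis of pot2, either way round below 0.08 rad)) and ((x of cover1 in the frame of pot3 between -0.007 and 0.007 m and y of cover1 in the frame of pot3 between -0.007 and 0.007 m and z of cover1 in the frame of pot3 between 0.0575 and 0.0625 m and angle between the z axis of cover1 and the z axis of pot3, either way round below 0.08 rad) or (x of cover2 in the frame of pot3 between -0.007 and 0.007 m and y of cover2 in the frame of pot3 between -0.007 and 0.007 m and z of cover2 in the frame of pot3 between 0.0575 and 0.0625 m and angle between the z axis of cover2 and the z axis of pot3, either way round below 0.08 rad) or (x of cover3 in the frame of pot3 between -0.007 and 0.007 m and y of cover3 in the frame of pot3 between -0.007 and 0.007 m and z of cover3 in the frame of pot3 between 0.0575 and 0.0625 m and angle between the z axis of cover3 and the z axis of pot3, either way round below 0.08 rad)) and x of lid in the frame of box between -0.004 and 0.004 m and y of lid in the frame of box between -0.009 and 0 m and z of lid in the frame of box between 0.091 and 0.0975 m and angle between the y axis of lid and the y axis of box, either way round below 0.03 rad and value of joint clamp_handle below 0.4 rad and contact force between clamp and box below 0.5 N and distance of box from where it was at the start of the episode below 0.03 m and angle between box's own z axis and vertical below 0.03 rad and linear speed of each of box, lid below 0.02 m/s); the robot touches nothing.
It fails at once if a bystander is pushed more than 40 mm or the bottle or rabbit is tipped (distance of any of figurine, glaze_bottle, dish from where it was at the start of the episode above 0.04 m or angle between any of glaze_bottle, figurine's own z axis and vertical above 0.6 rad).
It fails at once if a pot is let fall into the box (still moving at over 0.6 m/s close above its floor) ((x of pot1 in the frame of box between -0.03 and 0.03 m and y of pot1 in the frame of box between -0.1 and 0.1 m and z of pot1 in the frame of box between 0.0115 and 0.05 m and linear speed of pot1 above 0.6 m/s) or (x of pot2 in the frame of box between -0.03 and 0.03 m and y of pot2 in the frame of box between -0.1 and 0.1 m and z of pot2 in the frame of box between 0.0115 and 0.05 m and linear speed of pot2 above 0.6 m/s) or (x of pot3 in the frame of box between -0.03 and 0.03 m and y of pot3 in the frame of box between -0.1 and 0.1 m and z of pot3 in the frame of box between 0.0115 and 0.05 m and linear speed of pot3 above 0.6 m/s)).
It fails at once if a pot is rammed against the box (over 60 N) (contact force between any of pot1, pot2, pot3 and box above 60 N).
Of pot1, pot2, pot3 only 2 to 3 are there at a start; the rules pass over those that are not, and their reading is None.
At some moment in a run one of pot1, pot2, pot3, lid may be knocked a few centimetres aside while the robot is not near it.
It also fails if it takes over 210 s, if anything falls off the work surface, if the arm or the gripper's body presses on something with over 40 N, if the wrist force passes 120 N, or if a joint passes its speed limit or range.

### The arm

A 6-joint arm with a two-finger parallel gripper is mounted at the origin on the work surface. World frame = base frame: x ahead of the robot, y to its left, z up, the work surface at z = 0. Lengths are in mm, angles in rad, forces in N, time in s.
With the tool pointing down it reaches from about 275 to 1000 mm from the base axis. Payload 8.4 kg.
Tool frame: the origin (TCP) lies on the centre line of the jaws, within the pads' length; the fingertips stand 17 mm ahead of it and the grasp point (between the pads) lies 2 mm behind it (r.tcp_to_tips is the z of the fingertips in the tool frame, in mm); z points along the fingers, y is the direction in which the jaws open and shut (so a half turn about z gives the same grasp; the last joint's range is limited). The gripper opens to 85 mm and grips with 20 to 120 N. Pads are 22 mm wide; open, the fingers measure 114 mm over their backs; the gripper's body (76 mm by 85 mm) begins 54 mm behind the grasp point. The pads swing forward as they close: fully open they stand 13 mm farther back than shut.
Start: joints at [1.257, 0.353, 1.633, -0, 1.155, -0.002], TCP at [191.731, 594.867, 248.281] pointing down, gripper open.
Joint ranges: [-2.63, 2.63], [-0.92, 2.1], [0.06, 2.66], [-1.3, 4.44], [0, 2.69], [-3.02, 3.02]. Speed limits (rad/s): [2.22, 2.22, 2.79, 3.14, 3.14, 3.14].

### API

Orientations are given as [roll, pitch, yaw] about the fixed x, y, z axes, in that order (R = Rz(yaw) Ry(pitch) Rx(roll)).
In Python, from rig import r, cams, job gives the robot as it stands.
- The arm moves only by the tool drive_tool, never from a script. Its argument "deltas" is a list of rows, each a list of 4 numbers: the shift along the tool's x, y, z in cm, then the turn about the tool's z in rad. In form: [[x, y, z, roll], ...]. A call has 1 to 12 rows; each row shifts and turns the commanded pose from where the row before left it, along the tool's axes as they then stand; what a row does not reach is not made up. A row lasts 1/12 s, in which the tool goes at most 41.7 mm and 7.16 degrees, less where a joint would pass 70% of its speed; a pose out of reach is approached as far as the arm can. A call with a gripper value outside its range is refused whole. "jaw" is the closure, from 0 (fully open) to 1 (shut), set as the call begins (left out, the last holds). The fingers move at their own pace and stop on an object; "force" is the grip in N (left out, the last holds). Time passes only in rows, so rows that do not move let the fingers close. It gives the time, the measured TCP pose, the force and the opening at its end, in the units of the state.
- r.sense(): the state, without advancing time (a new reading comes with each control period).
- cams.grab_frame(name): name is "scene" or "top" or "wrist"; returns (picture, depth): 400x640x3 uint8, red, green, blue; 400x640 float32, mm along the optical axis (not along the pixel's ray), 0 where there is no reading.
- cams.camera_params(name): a dict with "fx", "fy", "cx", "cy" (pixels), "R" (3x3) and "t" (3): a world point X has camera coordinates R X + t. Camera axes: x right, y down, z forward; pixel columns grow to the right and rows downward; lengths in mm; the calibration is good to about 2 mm. A picture is of the moment at which its call begins: read the wrist's pose just before it. camera_params takes no time and is no camera call; for the wrist camera it gives the pose at the moment of the call.
- job.sign_off(): hands the job in, once; it reports no verdict.
The state is a dict: "clock": time; "qpos": joint angles; "qvel": joint speeds; "joint_efforts": joint torques, N m; "eef_pos": TCP position; "tcp_rot": TCP orientation; "contact_force": force on the tool from outside, world axes, zero at the start; "wrist_torque": the same for the moment, N m; "opening": opening from 0.0 (shut) to 1.0 (fully open).
Only numpy, scipy, OpenCV 4.12 (cv2) and the standard library are available. Lean on these libraries where they do the work, as an engineer would, in place of code of your own. Each camera call takes 0.05 s, during which the arm holds its last target. There are 200 camera calls.

## Working session

There is one attempt and no reset: what is moved stays moved. The work goes in short steps, Python scripts to look and compute and a tool call to move; the robot and the scene stay as the last step left them, time stands still between calls to the robot, and variables do not carry over. Pictures are saved under pics/ and viewed, about 12 in all and at most 16, crops included, and the job is handed in when it is done.

Besides the shell and the picture viewer there is one more tool, called after "Request:" as name(argument=value, ...), one argument or row to a line, values as JSON. drive_tool: Moves the arm, as the interface text tells. Its arguments: {"type":"object","properties":{"deltas":{"type":"array"},"jaw":{"type":"number"},"force":{"type":"number"}},"required":["deltas"]}

```bash
ls; mkdir -p pics; cat > h.py <<'E'
import numpy as np, cv2
from rig import r, cams, job
def save(n,name,crop=None,sc=1):
    im,d=cams.grab_frame(n); P=cams.camera_params(n)
    np.savez('pics/'+name+'.npz',im=im,d=d,**{k:np.array(P[k]) for k in P})
    o=im[:,:,::-1]
    if crop: o=o[crop[1]:crop[3],crop[0]:crop[2]]
    cv2.imwrite('pics/'+name+'.png',cv2.resize(o,None,fx=sc,fy=sc,interpolation=cv2.INTER_CUBIC))
    return im,d,P
def load(name):
    z=np.load('pics/'+name+'.npz'); return z['im'],z['d'],z
def ray(P,u,v,z):
    "world point of pixel on plane z"
    R=np.array(P['R']);t=np.array(P['t'])
    c=-R.T@t; d=R.T@np.array([(u-P['cx'])/P['fx'],(v-P['cy'])/P['fy'],1])
    return c+d*(z-c[2])/d[2]
def cloud(d,P):
    v,u=np.indices(d.shape); R=np.array(P['R']);t=np.array(P['t'])
    X=np.stack([(u-P['cx'])/P['fx']*d,(v-P['cy'])/P['fy']*d,d],-1)
    W=(X-t)@R; W[d==0]=np.nan
    return W
E
python3 - <<'E'
from h import *
for n in ('top','scene'):
    im,d,P=save(n,n+'0',sc=1.25); print(n,P['fx'],np.round(-np.array(P['R']).T@P['t']))
print(r.sense())
E
```

```text
pics
top 453.31329562028014 [ 349.   16. 1201.]
scene 407.04870026906286 [1415.  526.  815.]
{'clock': 0.1, 'qpos': array([ 1.25659862e+00,  3.53592338e-01,  1.63406734e+00,  6.48766137e-06,
        1.15516500e+00, -2.40340031e-03]), 'qvel': array([-1.77813491e-03, -3.86724861e-03,  1.42791831e-03,  8.98731189e-04,
        5.36089401e-04,  3.79968294e-05]), 'joint_efforts': array([-1.25852705e-03, -6.06361628e+01, -3.42818820e+01, -6.54151131e-05,
        3.88270011e-03,  1.39514700e-05]), 'eef_pos': array([191.60592606, 594.48506146, 247.62508542]), 'tcp_rot': array([-3.14036065e+00, -8.89310142e-06,  2.82979572e+00]), 'contact_force': array([ 0.26996756, -1.42468116,  0.22762703]), 'wrist_torque': array([-0.03932225, -0.03236763,  0.02427397]), 'opening': 1.002146384711071}
```

View pics/top0.png

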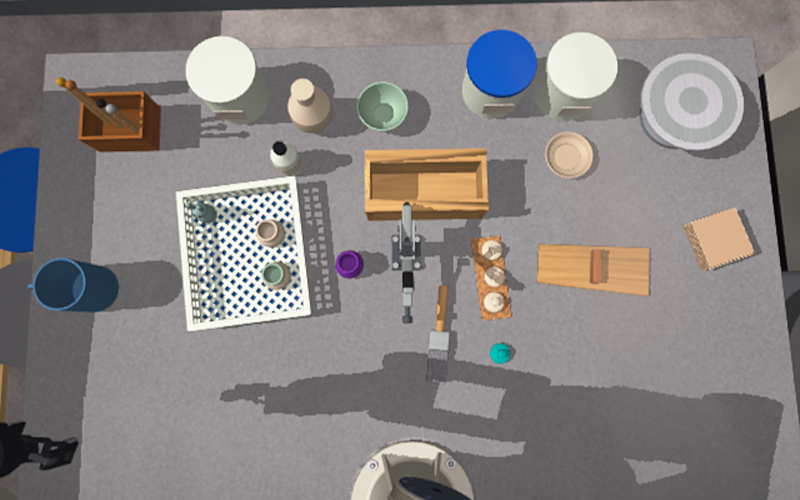

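View pics/scene0.png

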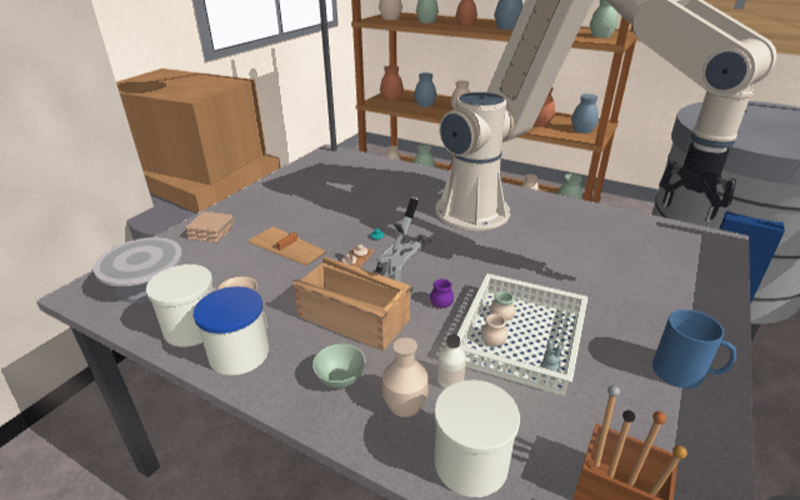

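The top view shows two pots meant, beige at (270,232) and green (275,275) in the basket. The purple one at (348,264) lies outside the basket and the turquoise cover at (500,352) off the mat, so neither is meant. Three covers stand on the mat at (490,249), (495,276), (494,302), with the lid at (594,270) and the box at (426,183). I measure roughly with depth.

```bash
cat > m.py <<'E'
from h import *
im,d,P=load('top0'); W=cloud(d,P)
def reg(x0,y0,x1,y1):
    s=1.25; m=np.zeros(d.shape,bool); m[int(y0/s):int(y1/s),int(x0/s):int(x1/s)]=1; return m
def rect(m,name):
    p=W[m][:,:2].astype(np.float32); (c,s,a)=cv2.minAreaRect(p); print(name,len(p),np.round(c,1),np.round(s,1),round(a,2),'z',np.round(np.nanmedian(W[m][:,2]),1))
z=W[:,:,2]
print('bench',np.nanmedian(z[reg(540,310,640,350)]))
rect(reg(355,140,500,225)&(z>92)&(z<112),'box')
rect(reg(530,235,660,300)&(z>4),'lid')
rect(reg(580,240,615,290)&(z>24),'batten')
for n,b in dict(c1=(478,236,506,260),c2=(482,264,510,288),c3=(482,290,510,316),tq=(488,340,515,365)).items():
    m=reg(*b)&(z>20); rect(m,n); m=reg(*b)&(z>13);rect(m,n)
for n,b in dict(p1=(254,216,288,247),p2=(259,258,292,292)).items():
    m=reg(*b)&(z>52); rect(m,n)
rect(reg(385,200,430,330)&(z>60),'clamp')
m=reg(385,200,430,330)&(z>100); p=W[m]; 
for k in np.argsort(p[:,0])[::12]: print(np.round(p[k]))
rect(reg(170,170,315,335)&(z>45)&(z<60),'basket'); rect(reg(170,170,220,225)&(z>65),'fig'); rect(reg(265,130,305,175)&(z>80),'bottle'); rect(reg(470,232,515,322)&(z>2)&(im[:,:,2]<140),'mat')
E
python3 m.py
```

```text
bench -1.0785541980800706
box 1928 [643.8 -44. ] [245.8 125.6] 89.93 z 102.4
lid 2747 [ 466.8 -396.4] [270.5 129. ] 89.38 z 7.3
batten 179 [ 469.8 -396.4] [16.6 68.7] 83.66 z 30.4
c1 41 [ 515.9 -182.3] [24.  23.2] 43.13 z 29.2
c1 186 [ 509.9 -182.6] [40.  40.3] 85.56 z 17.0
c2 43 [ 450.4 -185.5] [21.5 24.9] 55.66 z 30.2
c2 189 [ 454.1 -185.1] [39.8 39.8] 84.59 z 17.2
c3 44 [ 399.8 -179.3] [28.1 26.4] 29.11 z 29.5
c3 194 [ 401.1 -181. ] [40.2 39.9] 21.45 z 17.1
tq 37 [ 296.  -189.8] [16.  16.5] 78.63 z 26.5
tq 94 [ 297.  -187.9] [34.  35.8] 24.91 z 15.4
p1 134 [556.2 282. ] [43.5 44.5] 89.02 z 62.8
p2 132 [466.8 270.5] [44.  44.7] 43.66 z 63.3
clamp 1207 [482.3  -1.3] [ 89.3 239.1] 88.26 z 135.1
[365.   1. 101.]
[410.   3. 232.]
[414.  -1. 235.]
[416.   7. 237.]
[418.   1. 233.]
[422.  -6. 235.]
[425.  -6. 230.]
[427.   5. 226.]
[432.  -4. 225.]
[434.  -4. 219.]
[437.   7. 218.]
[442.   4. 213.]
[444.  -9. 206.]
[447.   6. 206.]
[451.  -5. 202.]
[454.   2. 197.]
[459.   2. 194.]
[462.  -1. 186.]
[467.  -3. 183.]
[470.  -8. 176.]
[475.  -6. 172.]
[477.   3. 174.]
[480.   1. 174.]
[482.
[... 461 characters left out ...]
-4. 139.]
[554.   3. 140.]
[556.  -4. 140.]
[559.  -6. 146.]
[562.   1. 146.]
[566.  -7. 148.]
[569.   5. 147.]
[572.  -9. 153.]
[576.  -9. 149.]
[580.   3. 154.]
[582. -45. 103.]
[584.  22. 104.]
[584.   0. 143.]
[585. -28. 102.]
[586.  32. 103.]
[588. -18. 103.]
[588.  17. 104.]
[590. -23. 106.]
[590. -15. 103.]
[592.  32. 103.]
[593. -25. 102.]
[594.  12. 102.]
[595.  34. 100.]
[596. -15. 102.]
[597.  32. 103.]
[598. -45. 101.]
[599.  24. 105.]
[600. -20. 107.]
[601. -26. 102.]
[602.  36. 104.]
basket 2326 [521.4 334.9] [305.2 251.8] 6.51 z 54.2
fig 106 [602.5 421.3] [28.1 25.4] 43.39 z 72.5
bottle 278 [709.1 245.8] [41.9 48.9] 30.36 z 93.1
mat 867 [ 457.8 -184.4] [186.2  78.3] 7.38 z 4.7
```

Request:
drive_tool(
  deltas=[
    [0,0,-2,-0.1039],
    [0,0,-2,-0.1039],
    [0,0,-2,-0.1039],
    [-2.9,-2.9,0,0],
    [-2.9,-2.9,0,0],
    [-2.9,-2.9,0,0],
    [-2.9,-2.9,0,0],
    [-2.9,-2.9,0,0],
    [-2.9,-2.9,0,0],
    [-2.9,-2.9,0,0],
    [-2.9,-2.9,0,0],
    [-2.9,-2.9,0,0],
  ],
  jaw=1,
)

```text
clock: 1.1
eef_pos: [453.6, 332.0, 308.1]
tcp_rot: [-3.141, -0.0, 3.142]
contact_force: [0.0, 0.9, 0.3]
opening: -0.005
```

```bash
python3 - <<'E'
from h import *
s=r.sense(); print(s['eef_pos'],s['tcp_rot'],s['contact_force'])
im,d,P=save('wrist','w1'); print(-np.array(P['R']).T@P['t'],P['R'],P['fx'])
E
```

```text
[453.6446633  332.04864534 308.10694852] [-3.14142738e+00 -2.73050483e-04  3.14152460e+00] [0.02840982 0.91969179 0.33701055]
[377.65108139 329.00515117 433.18266591] [[ 1.80612995e-03  9.99995389e-01 -2.44147790e-03]
 [ 9.48461528e-01 -9.39366949e-04  3.16890909e-01]
 [ 3.16887154e-01 -2.88799402e-03 -9.48458851e-01]] 309.4872922199466
```

View pics/w1.png

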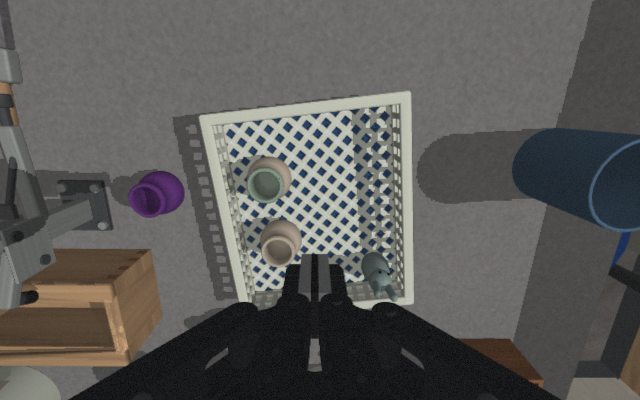

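The wrist view shows green pot's rim at (267,184), the beige one's at (280,248), the rabbit at (377,270) and the purple pot outside at (148,200). There are only two pots to pack. I refine them from this view's depth.

```bash
python3 - <<'E'
from h import *
im,d,P=load('w1'); W=cloud(d,P)
for b in [(240,160,295,205),(255,215,305,270)]:
    m=np.zeros(d.shape,bool); m[b[1]:b[3],b[0]:b[2]]=1; m&=(W[:,:,2]>57)
    p=W[m]; c,rr=cv2.minEnclosingCircle(p[:,:2].astype(np.float32)); print(np.round(c,1),round(rr,1),np.median(p[:,2]),len(p))
m=(W[:,:,2]>45)&(W[:,:,2]<60); m[:,:190]=0;m[:,420:]=0
m[150:270,240:310]=0; m[250:]=0
c=cv2.minAreaRect(W[m][:,:2].astype(np.float32)); print(c)
E
```

```text
[471.6 267.1] 23.1 64.34612241358293 524
[516.2 299.9] 72.9 64.95778094980557 601
((474.7486267089844, 325.818603515625), (201.10595703125, 250.2227325439453), 6.076541423797607)
```

Request:
drive_tool(
  deltas=[
    [0,-4,0,0],
    [0,-4,0,0],
    [0,-4,0,0],
    [0,-4,0,0],
    [0,-4,0,0],
    [0,-4,0,0],
    [0,-4,0,0],
    [-0.2,-4,1,0],
    [0,-1.2,2,0],
    [0,0,2,0],
    [0,0,0,0],
  ],
)

```text
clock: 2.07
eef_pos: [452.4, 0.8, 255.1]
tcp_rot: [-3.142, -0.006, 3.139]
contact_force: [-0.6, -0.3, -0.6]
opening: -0.003
```

Request:
drive_tool(
  deltas=[
    [0,0,2.3,0],
    [0.6,0,0.55,0],
    [0.6,0,0.55,0],
    [0.65,0,0.85,0],
    [0.65,0,0.85,0],
    [0.48,0,0.98,0],
    [0.48,0,0.98,0],
    [0.28,0,1.03,0],
    [0.28,0,1.03,0],
    [0.1,0,0.8,0],
    [0,0,0.8,0],
    [0,0,0,0],
  ],
)

```text
clock: 3.07
eef_pos: [412.5, 1.9, 149.9]
tcp_rot: [-3.142, -0.002, -3.141]
contact_force: [-0.7, -0.1, -0.5]
opening: 0.001
```

```bash
python3 - <<'E'
from h import *
s=r.sense(); print(s['eef_pos'],s['contact_force'])
im,d,P=save('scene','s1',(200,130,440,310),3)
E
```

```text
[412.48017707   1.92461598 149.8620863 ] [-0.66047649 -0.09290351 -0.5452731 ]
```

View pics/s1.png

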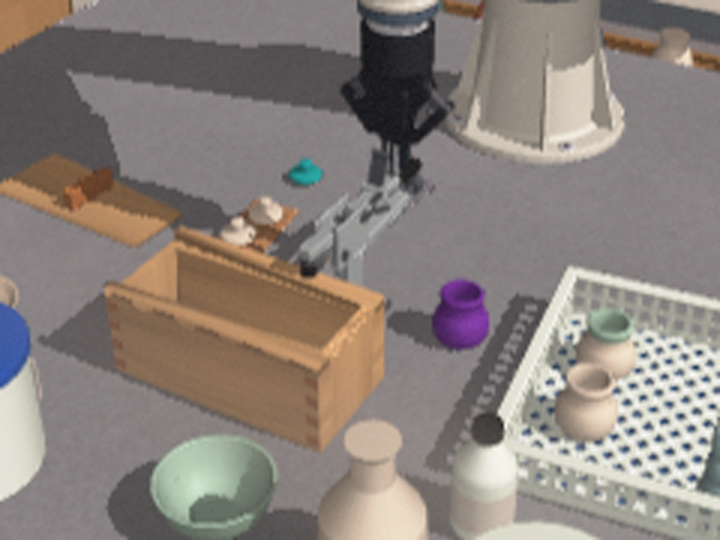

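The scene crop shows the handle nearly level beneath the fingers at (395,190). I press on until there is contact.

Request:
drive_tool(
  deltas=[
    [0,0,0.3,0],
    [0,0,0.3,0],
    [0,0,0.3,0],
    [0,0,0,0],
  ],
)

```text
clock: 3.45
eef_pos: [414.4, 1.8, 145.3]
tcp_rot: [3.142, 0.001, 3.141]
contact_force: [-17.3, 0.7, 55.2]
opening: 0.0
```

Request:
drive_tool(
  deltas=[
    [0,0,-0.6,0],
    [0,0,-2,0],
    [0,0,-4,0],
    [0,0,-4,0],
    [0,0,-4,0],
    [0,-4,-4,0],
    [0,-4,0,0],
    [0,-3,0,0],
    [0,0,0,0],
  ],
  jaw=0,
)

```text
clock: 4.2
eef_pos: [413.9, -101.6, 318.6]
tcp_rot: [-3.139, 0.003, 3.139]
contact_force: [0.4, 1.2, 0.5]
opening: 1.0
```

```bash
python3 - <<'E'
from h import *
s=r.sense(); print(s['eef_pos'],s['contact_force'])
im,d,P=save('wrist','w2'); W=cloud(d,P)
m=(abs(W[:,:,1])<12)&(W[:,:,0]>350)&(W[:,:,0]<610)&(W[:,:,2]>70)
p=W[m]
for x in range(360,600,10):
    q=p[(p[:,0]>=x)&(p[:,0]<x+10)]
    if len(q): print(x,np.round(np.percentile(q[:,2],[10,50,95])),np.round(np.percentile(q[:,1],[5,95])))
E
```

```text
[ 413.9330924  -101.63533079  318.59681465] [0.42087407 1.18349563 0.54608078]
360 [ 93.  99. 125.] [-4. 11.]
370 [ 95. 125. 127.] [-5. 11.]
380 [ 92. 126. 128.] [-5. 11.]
390 [ 92. 127. 129.] [-5. 11.]
400 [ 94. 128. 130.] [-5. 10.]
410 [ 93. 128. 130.] [-5. 11.]
420 [ 92. 128. 130.] [-5. 10.]
430 [ 91. 129. 168.] [-5. 10.]
440 [ 92. 131. 172.] [-6. 11.]
450 [ 91. 131. 145.] [-9.  8.]
460 [ 90. 131. 135.] [-6.  9.]
470 [ 89. 132. 134.] [-6. 10.]
480 [ 89. 133. 135.] [-6. 10.]
490 [ 90. 131. 141.] [-12.   9.]
500 [ 96. 134. 142.] [-12.   7.]
510 [ 96. 124. 142.] [-12.   7.]
520 [104. 131. 141.] [-12.  10.]
530 [111. 134. 142.] [-12.   3.]
540 [135. 136. 142.] [-11.   2.]
550 [135. 136. 141.] [-10.   4.]
560 [133. 136. 137.] [-7.  8.]
570 [132. 137. 138.] [-7.  8.]
580 [ 81. 106. 138.] [-11.   7.]
590 [103. 114. 138.] [-11.   7.]
```

View pics/w2.png

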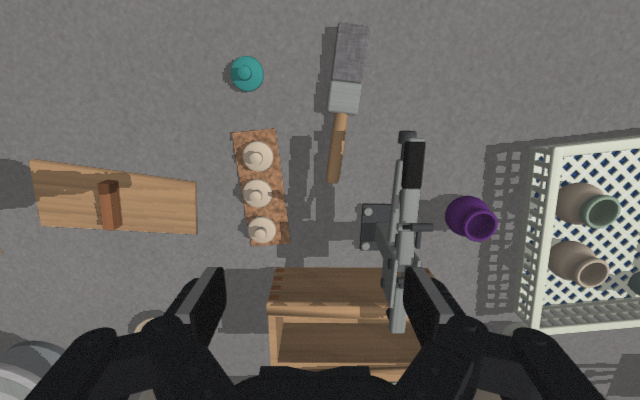

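Handle lies level at z≈129 with the lever tip near (440, 3, 170), so the pliers are locked. The wrist view shows the covers' knobs at (256,158), (256,194), (261,232), the lid with its narrow end to the right (+y), the turquoise cover off the mat at (247,73) and a file that isn't part of the job.

```bash
python3 - <<'E'
from h import *
im,d,P=load('w2'); W=cloud(d,P); z=W[:,:,2]
def reg(b): m=np.zeros(d.shape,bool); m[b[1]:b[3],b[0]:b[2]]=1; return m
def circ(m,n): p=W[m]; c,rr=cv2.minEnclosingCircle(p[:,:2].astype(np.float32)); print(n,np.round(c,1),round(rr,1),'mean',np.round(p.mean(0),1),'ztop',np.round(np.percentile(p[:,2],95),1),len(p))
for n,b in dict(c3=(238,140,276,176),c2=(238,178,276,211),c1=(244,214,280,247)).items():
    m=reg(b); circ(m&(z>24),n+'knob'); circ(m&(z>14),n+'disc')
m=reg((20,150,205,240))&(z>4.5)&(z<14); print('lid',cv2.minAreaRect(W[m][:,:2].astype(np.float32)),np.median(z[m]))
p=W[m]
# lid edges: end lines, side lines
h=cv2.convexHull(p[:,:2].astype(np.float32)); print(np.round(cv2.approxPolyDP(h,6,True)[:,0],1))
m=reg((90,170,130,235))&(z>28); print('batten',cv2.minAreaRect(W[m][:,:2].astype(np.float32)),np.median(z[m]))
print('bench',np.nanmedian(z[60:130,20:200]))
im,d,P=load('w1'); W=cloud(d,P); z=W[:,:,2]
circ(reg((256,228,303,268))&(z>57),'beige'); circ(reg((240,160,292,205))&(z>57),'green')
print(r.tcp_to_tips)
E
```

```text
c3knob [ 399.8 -176.7] 8.5 mean [ 399.4 -176.2   30.3] ztop 32.0 135
c3disc [ 399.8 -176.6] 20.9 mean [ 399.  -176.    19.1] ztop 31.2 699
c2knob [ 452.9 -180.5] 8.6 mean [ 452.1 -180.    30.2] ztop 32.0 123
c2disc [ 452.9 -180.4] 21.0 mean [ 451.6 -179.7   19.1] ztop 31.2 622
c1knob [ 509.4 -177.2] 8.5 mean [ 508.6 -176.9   30.1] ztop 32.4 111
c1disc [ 509.5 -177.4] 20.8 mean [ 507.6 -176.6   19.2] ztop 31.3 547
lid ((467.1641845703125, -392.62744140625), (234.71810913085938, 98.8373794555664), 84.16056823730469) 6.472659687084736
[[ 518.9 -281.1]
 [ 440.9 -273.4]
 [ 409.3 -503. ]
 [ 503.7 -512.9]]
batten ((468.0486145019531, -391.5672607421875), (18.081819534301758, 69.89096069335938), 82.92086029052734) 30.28636893753702
bench -1.4251514778919332
beige [516.2 299.5] 72.9 mean [546.9 284.9  95.2] ztop 300.5 536
green [471.6 267.1] 23.1 mean [471.6 267.   63.9] ztop 66.0 524
17.0
```

Request:
drive_tool(
  deltas=[
    [-0.58,3.69,0,0],
    [-0.58,3.69,0,0],
    [-0.58,3.69,0,0],
    [-0.58,3.69,0,0],
    [-0.58,3.69,0,0],
    [-0.58,3.69,0,0],
    [-0.58,3.69,0,0],
    [-0.58,3.69,0,0],
    [-0.58,3.69,0,0],
    [-0.58,3.69,0,0],
    [0,0,3,0],
    [0,0,3,0],
  ],
  jaw=0.3,
)

```text
clock: 5.25
eef_pos: [471.8, 275.0, 257.8]
tcp_rot: [3.139, 0.003, -3.138]
contact_force: [0.1, -0.6, -1.8]
opening: 0.699
```

```bash
cat >> h.py <<'E'
def circ(W,x,y,z0,z1,rad,n=''):
    "circle enclosing points with z0<z<z1 within rad of x,y"
    m=(np.hypot(W[:,:,0]-x,W[:,:,1]-y)<rad)&(W[:,:,2]>z0)&(W[:,:,2]<z1); p=W[m]
    c,rr=cv2.minEnclosingCircle(p[:,:2].astype(np.float32)); print(n,np.round(c,1),round(rr,1),'ztop',np.round(np.percentile(p[:,2],90),1),len(p)); return c
E
python3 - <<'E'
from h import *
s=r.sense(); print(s['eef_pos'],s['tcp_rot'],s['contact_force'],s['opening'])
im,d,P=save('wrist','w3'); W=cloud(d,P)
circ(W,471,268,57,75,35,'green'); circ(W,556,282,57,75,35,'beige')
circ(W,471,268,20,75,45,'greenbody')
E
```

```text
[471.84270395 275.0243195  257.79710801] [ 3.13930154e+00  2.97949766e-03 -3.13817220e+00] [ 0.10940967 -0.6165695  -1.77584562] 0.698521746899841
green [460.9 268.4] 22.7 ztop 58.8 429
beige [550.6 281. ] 22.1 ztop 58.2 189
greenbody [460.4 268.1] 29.6 ztop 58.2 1404
```

```bash
sed -i 's/im,d=cams.grab_frame(n); P=cams.camera_params(n)/P=cams.camera_params(n); im,d=cams.grab_frame(n)/' h.py
python3 - <<'E'
from h import *
s=r.sense(); print(s['eef_pos'],s['tcp_rot'],s['contact_force'],s['opening'])
im,d,P=save('wrist','w4'); W=cloud(d,P)
circ(W,465,268,57,75,35,'green'); circ(W,552,282,57,75,35,'beige')
circ(W,465,268,20,75,45,'greenbody')
E
```

```text
[468.36255621 272.12190107 250.86449135] [-3.13842804 -0.00617749 -3.13909553] [-3.42421177 -1.57550649 -5.49922161] 0.7025181340292892
green [466.4 272.5] 23.0 ztop 65.5 729
beige [556.1 285.1] 23.0 ztop 65.4 618
greenbody [465.9 272.5] 29.7 ztop 65.1 1545
```

Request:
drive_tool(
  deltas=[
    [0,0,0,0],
    [0,0,0,0],
    [0,0,0,0],
  ],
)

```text
clock: 5.6
eef_pos: [472.3, 271.7, 259.5]
tcp_rot: [3.14, 0.002, 3.141]
contact_force: [0.4, -0.9, -1.2]
opening: 0.702
```

```bash
python3 - <<'E'
from h import *
s=r.sense(); print(s['eef_pos'],s['tcp_rot'],s['contact_force'],s['opening'])
im,d,P=save('wrist','w5'); W=cloud(d,P)
circ(W,465,268,57,75,35,'green'); circ(W,552,282,57,75,35,'beige')
circ(W,465,268,20,75,45,'greenbody')
E
```

```text
[472.34135339 271.73961728 259.51420879] [3.14011184e+00 2.48091904e-03 3.14103432e+00] [ 0.44573543 -0.91507342 -1.21378755] 0.7015908244941645
green [466.4 272.5] 23.0 ztop 65.4 685
beige [556.3 284.8] 23.1 ztop 65.4 596
greenbody [465.3 272.6] 29.6 ztop 65.1 1451
```

Request:
drive_tool(
  deltas=[
    [0.6,0.05,3.5,0],
    [0,0,3.5,0],
    [0,0,3.5,0],
    [0,0,3.25,0],
    [0,0,3,0],
    [0,0,2,0],
    [0,0,1,0],
    [0,0,0,0],
    [0,0,0,0],
  ],
  jaw=0.3,
)

```text
clock: 6.4
eef_pos: [466.3, 272.1, 61.0]
tcp_rot: [3.141, 0.001, 3.141]
contact_force: [-0.0, -0.6, 0.9]
opening: 0.701
```

Request:
drive_tool(
  deltas=[
    [0,0,0,0],
    [0,0,0,0],
    [0,0,0,0],
    [0,0,0,0],
    [0,0,0,0],
  ],
  jaw=0.8,
  force=30,
)

```text
clock: 6.82
eef_pos: [466.8, 272.5, 62.0]
tcp_rot: [3.14, 0.003, 3.141]
contact_force: [-0.4, -0.9, 8.0]
opening: 0.528
```

Request:
drive_tool(
  deltas=[
    [0,0,-1,0],
    [0,0,-3,0],
    [0,0,-4,0],
    [0,0,-4,0],
    [0,0,-4,0],
    [0,0,-4,0],
    [-1.6,-3.5,0,0],
    [-1.6,-3.5,0,0],
    [-1.6,-3.5,0,0],
    [-1.6,-3.5,0,0],
    [-1.6,-3.5,0,0],
    [-1.6,-3.5,0,0],
  ],
)

```text
clock: 7.82
eef_pos: [561.8, 60.1, 261.6]
tcp_rot: [3.141, 0.002, -3.141]
contact_force: [1.2, 0.7, -2.0]
opening: 0.529
```

Request:
drive_tool(
  deltas=[
    [-1.7,-3.5,0,0],
    [-1.7,-3.5,0,0],
    [-1.7,-3.5,0,0],
    [-1.7,-3.5,0,0],
    [-1.7,-3.4,0,0],
    [0,0,0,0],
    [0,0,0,0],
    [0,0,0,0],
  ],
)

```text
clock: 8.48
eef_pos: [646.0, -112.1, 260.7]
tcp_rot: [3.141, -0.0, 3.141]
contact_force: [-0.5, 0.1, -1.6]
opening: 0.529
```

```bash
python3 - <<'E'
from h import *
s=r.sense(); print(s['eef_pos'],s['tcp_rot'],s['contact_force'],s['opening'])
im,d,P=save('wrist','w6'); W=cloud(d,P); z=W[:,:,2]
m=(z>97)&(z<112)&(abs(W[:,:,0]-644)<80)&(abs(W[:,:,1]+44)<140)&(z<108)
print(cv2.minAreaRect(W[m][:,:2].astype(np.float32)),np.median(z[m]),m.sum())
E
```

```text
[ 646.02867109 -112.07972707  260.68265597] [ 3.14123079e+00 -1.85922756e-05  3.14076077e+00] [-0.49807694  0.1114361  -1.57390067] 0.5287776989573624
((643.70166015625, -41.66398620605469), (245.7493896484375, 124.78475189208984), 89.64608001708984) 103.8891147980784 9157
```

View pics/w6.png

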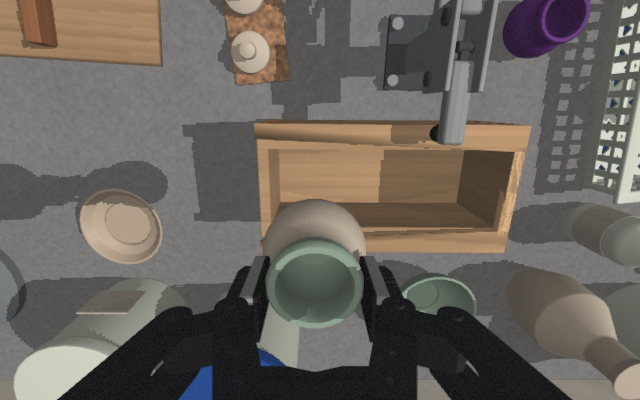

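The view shows the held pot, with the box at (643.7,-41.7) and nearly square to the world axes. I lower the pot.

Request:
drive_tool(
  deltas=[
    [0,0.2,3.5,0],
    [0,0,3.5,0],
    [0,0,3.5,0],
    [0,0,3,0],
    [0,0,2,0],
    [0,0,1.5,0],
    [0,0,1,0],
    [0,0,0.6,0],
    [0,0,0.4,0],
    [0,0,0.3,0],
    [0,0,0,0],
    [0,0,0,0],
  ],
)

```text
clock: 9.53
eef_pos: [646.9, -110.2, 67.8]
tcp_rot: [-3.141, 0.001, 3.142]
contact_force: [0.1, 0.2, -1.1]
opening: 0.529
```

Request:
drive_tool(
  deltas=[
    [0,0,0.15,0],
    [0,0,0.1,0],
    [0,0,0,0],
  ],
)

```text
clock: 9.78
eef_pos: [647.3, -110.4, 65.8]
tcp_rot: [-3.141, 0.002, 3.141]
contact_force: [-0.9, 0.8, 6.2]
opening: 0.525
```

Request:
drive_tool(
  deltas=[
    [0,0,0,0],
    [0,0,0,0],
    [0,0,0,0],
    [0,0,0,0],
  ],
  jaw=0.4,
)

```text
clock: 10.12
eef_pos: [647.3, -109.0, 65.7]
tcp_rot: [3.14, 0.002, 3.141]
contact_force: [0.2, 9.2, 5.5]
opening: 0.598
```

Request:
drive_tool(
  deltas=[
    [0,0.1,-0.2,0],
    [0,0,-0.5,0],
    [0,0,-1,0],
    [0,0,-2,0],
    [0,0,-3,0],
    [0,0,-3.5,0],
    [0,0,-4,0],
    [0,0,-4,0],
    [0,0,-2,0],
    [0,0,0,0],
    [0,0,0,0],
  ],
)

```text
clock: 11.03
eef_pos: [647.1, -109.6, 269.1]
tcp_rot: [-3.141, 0.004, 3.141]
contact_force: [-0.7, 0.2, -0.5]
opening: 0.597
```

```bash
python3 - <<'E'
from h import *
s=r.sense(); print(s['eef_pos'],s['contact_force'],s['opening'])
im,d,P=save('wrist','w7'); W=cloud(d,P); z=W[:,:,2]
circ(W,646,-110,60,75,38,'potA')
m=(z>97)&(z<108)&(abs(W[:,:,0]-644)<80)&(abs(W[:,:,1]+44)<140)
print(cv2.minAreaRect(W[m][:,:2].astype(np.float32)),np.median(z[m]),m.sum())
E
```

```text
[ 647.09959502 -109.56519358  269.06709601] [-0.74978504  0.22496375 -0.45983655] 0.5966899921379443
potA [ 654.1 -110.1] 30.3 ztop 68.8 743
((643.6548461914062, -41.34693908691406), (246.1410675048828, 124.634521484375), 89.63735961914062) 103.89751201193573 10104
```

Request:
drive_tool(
  deltas=[
    [0.82,3.6,0,0],
    [0.82,3.6,0,0],
    [0.82,3.6,0,0],
    [0.82,3.6,0,0],
    [0.82,3.6,0,0],
    [0.82,3.6,0,0],
    [0.82,3.6,0,0],
    [0.82,3.6,0,0],
    [0.82,3.6,0,0],
    [0.82,3.6,0,0],
    [0.82,3.4,0,0],
    [0,0,0,0],
  ],
  jaw=0.3,
)

```text
clock: 12.08
eef_pos: [553.9, 289.7, 264.7]
tcp_rot: [3.141, -0.003, -3.138]
contact_force: [-0.3, -0.6, 0.3]
opening: 0.705
```

Request:
drive_tool(
  deltas=[
    [0,0,0,0],
    [0,0,0,0],
    [0,0,0,0],
  ],
)

```text
clock: 12.33
eef_pos: [556.2, 283.6, 265.7]
tcp_rot: [-3.141, -0.001, 3.141]
contact_force: [0.1, 0.6, 0.5]
opening: 0.7
```

```bash
python3 - <<'E'
from h import *
s=r.sense(); print(s['eef_pos'],s['contact_force'],s['opening'])
im,d,P=save('wrist','w8'); W=cloud(d,P); z=W[:,:,2]
circ(W,556,285,57,75,38,'potB')
circ(W,556,285,20,75,38,'potBbody')
E
```

```text
[556.22862171 283.57505253 265.70602516] [0.14066823 0.61968031 0.45423862] 0.7003035800902951
potB [552.8 258.8] 22.7 ztop 65.4 386
potBbody [550.7 262.8] 26.4 ztop 65.0 829
```

```bash
python3 - <<'E'
from h import *
im,d,P=load('w8'); W=cloud(d,P); z=W[:,:,2]
c=circ(W,552,255,58,75,34,'potB')
circ(W,552,255,20,75,40,'potBbody')
circ(W,c[0],c[1],62,75,26,'rim')
cv2.imwrite('pics/w8c.png',cv2.resize(im[200:400,150:450,::-1],None,fx=2.5,fy=2.5))
E
```

```text
potB [552.8 257.4] 23.0 ztop 65.4 655
potBbody [552.7 250.3] 36.8 ztop 64.7 2043
rim [552.7 257.4] 23.0 ztop 65.5 577
```

View pics/w8c.png

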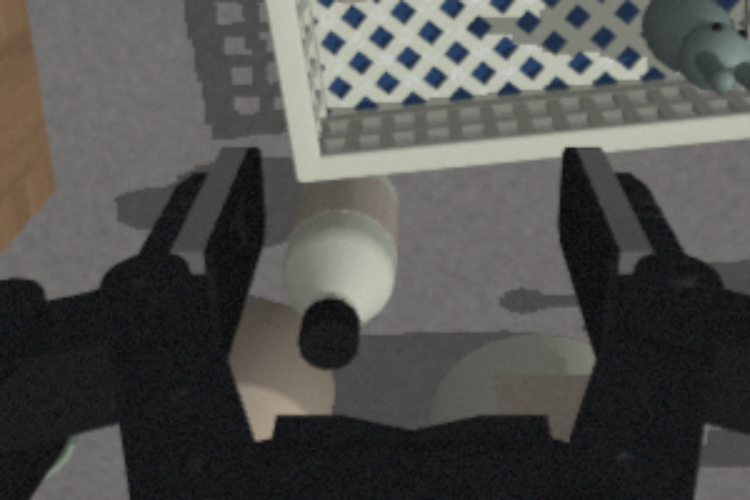

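The crop doesn't include the pot, but the fitted rim (r = 23.0) puts it at (552.8,257.4). It has been knocked about 27 mm towards the right-hand wall. I check the wall clearance before choosing the finger direction.

```bash
python3 - <<'E'
from h import *
im,d,P=load('w8'); W=cloud(d,P); z=W[:,:,2]
for x in (535,545,553,560,570):
    m=(abs(W[:,:,0]-x)<3)&(z>45)&(z<60)&(W[:,:,1]<232)&(W[:,:,1]>170); print(x,np.round(np.percentile(W[m][:,1],[0,2,50,98,100]),1),m.sum())
E
```

```text
535 [213.2 213.3 220.1 226.8 227.3] 67
545 [214.6 214.7 221.7 228.  228. ] 65
553 [215.4 215.4 222.3 228.6 228.6] 70
560 [216.  216.2 223.4 229.4 229.6] 70
570 [216.4 217.5 224.5 230.9 230.9] 63
```

Request:
drive_tool(
  deltas=[
    [0,0,0,0.1236],
    [0,0,0,0.1236],
    [0,0,0,0.1236],
    [0,0,0,0.1236],
    [0,0,0,0.1236],
    [0,0,0,0.1236],
    [0,0,0,0.1236],
    [0,0,0,0.1236],
    [0,0,0,0.1236],
    [0,0,0,0.1236],
    [0,0,0,0.1236],
    [0,0,0,0.1236],
  ],
)

```text
clock: 13.38
eef_pos: [556.7, 283.4, 266.5]
tcp_rot: [-3.141, 0.0, 1.65]
contact_force: [0.9, 0.2, 0.2]
opening: 0.701
```

Request:
drive_tool(
  deltas=[
    [0,0,0,0.0876],
    [-2.6,-0.35,0,0],
    [0,0,3.5,0],
    [0,0,3.5,0],
    [0,0,3,0],
    [0,0,0,0],
    [0,0,0,0],
    [0,0,0,0],
  ],
)

```text
clock: 14.05
eef_pos: [553.9, 258.7, 168.1]
tcp_rot: [3.14, -0.001, 1.57]
contact_force: [-0.0, 0.3, 0.9]
opening: 0.703
```

```bash
python3 - <<'E'
from h import *
s=r.sense(); print(s['eef_pos'],s['tcp_rot'],s['contact_force'],s['opening'])
im,d,P=save('wrist','w9'); W=cloud(d,P); z=W[:,:,2]
circ(W,552.8,257.4,62,75,30,'rim')
E
```

```text
[553.91484017 258.65861286 168.14971758] [ 3.14009724e+00 -6.22013396e-04  1.56982818e+00] [-0.02794835  0.27071609  0.88552916] 0.7034232373414894
rim [552.7 256.9] 23.1 ztop 65.3 1039
```

Request:
drive_tool(
  deltas=[
    [-0.15,-0.1,3,0],
    [0,0,3,0],
    [0,0,2.5,0],
    [0,0,1.5,0],
    [0,0,0.6,0],
    [0,0,0,0],
    [0,0,0,0],
  ],
)

```text
clock: 14.68
eef_pos: [553.0, 257.9, 62.2]
tcp_rot: [3.14, -0.001, 1.571]
contact_force: [0.2, 0.1, -0.6]
opening: 0.702
```

Request:
drive_tool(
  deltas=[
    [0,0,0,0],
    [0,0,0,0],
    [0,0,0,0],
    [0,0,0,0],
    [0,0,0,0],
    [0,0,-1,0],
    [0,0,-3,0],
    [0,0,-4,0],
    [0,0,-4,0],
    [0,0,-4,0],
    [0,0,-4,0],
    [0,0,0,0],
  ],
  jaw=0.8,
  force=30,
)

```text
clock: 15.68
eef_pos: [555.4, 259.0, 270.9]
tcp_rot: [3.129, -0.006, 1.571]
contact_force: [1.4, 0.0, -0.8]
opening: 0.523
```

Request:
drive_tool(
  deltas=[
    [-3.71,1.16,0,0],
    [-3.71,1.16,0,0],
    [-3.71,1.16,0,0],
    [-3.71,1.16,0,0],
    [-3.71,1.16,0,0],
    [-3.71,1.16,0,0],
    [-3.71,1.16,0,0],
    [-3.71,1.16,0,0],
    [0,0,0,-0.1208],
    [0,0,0,-0.1208],
    [0,0,0,-0.1208],
    [0,0,0,-0.1208],
  ],
)

```text
clock: 16.68
eef_pos: [644.5, -40.0, 261.6]
tcp_rot: [3.141, 0.0, 2.059]
contact_force: [0.1, -0.1, -0.8]
opening: 0.518
```

Request:
drive_tool(
  deltas=[
    [0,0,0,-0.1208],
    [0,0,0,-0.1208],
    [0,0,0,-0.1208],
    [0,0,0,-0.1208],
    [0,0,0,-0.1208],
    [0,0,0,-0.1208],
    [0,0,0,-0.1208],
    [0,0,0,-0.1208],
    [0,0,0,-0.1208],
    [0,0,0,0],
    [0,0,0,0],
    [0,0,0,0],
  ],
)

```text
clock: 17.68
eef_pos: [644.5, -39.4, 261.1]
tcp_rot: [-3.142, 0.001, 3.137]
contact_force: [-0.6, -0.0, -1.6]
opening: 0.522
```

```bash
python3 - <<'E'
from h import *
s=r.sense(); print(s['eef_pos'],s['tcp_rot'],s['contact_force'],s['opening'])
im,d,P=save('wrist','w10'); W=cloud(d,P); z=W[:,:,2]
im,d,P=load('w7'); W=cloud(d,P);circ(W,647,-110,63,75,27,'rimA');circ(W,647,-110,66,75,30,'rimA')
m=(z>104)&(z<145)&(abs(W[:,:,1])<25)&(W[:,:,0]>560)&(W[:,:,0]<640); print('arm end',W[m].min(0),W[m].max(0))
E
```

```text
[644.54448586 -39.4358632  261.13372684] [-3.14153720e+00  6.00948021e-04  3.13712739e+00] [-0.62633461 -0.03323765 -1.60140197] 0.5220922423663323
rimA [ 646.8 -108.6] 23.0 ztop 68.6 630
rimA [ 646.6 -108.6] 22.9 ztop 68.6 512
arm end [583.48934    -24.91340617   5.51426824] [622.21975014  23.77373126 139.26601396]
```

View pics/w10.png

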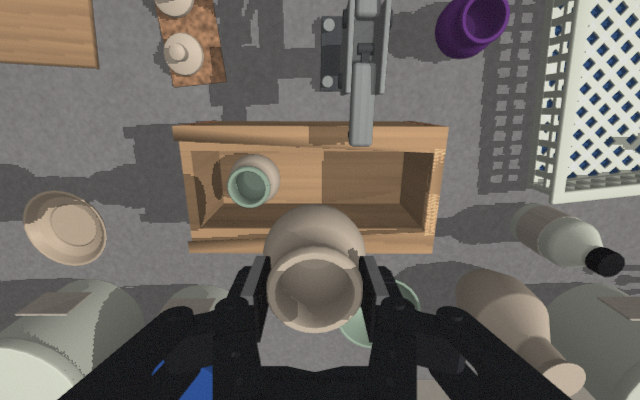

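Green pot stands upright in the box with its rim at pixel (250,186). The held beige pot clears the clamp arm's end at (361,140).

Request:
drive_tool(
  deltas=[
    [-0.55,0.25,3.5,0],
    [0,0,3.5,0],
    [0,0,3.5,0],
    [0,0,3,0],
    [0,0,2,0],
    [0,0,1.5,0],
    [0,0,1,0],
    [0,0,0.6,0],
    [0,0,0.4,0],
    [0,0,0.4,0],
    [0,0,0,0],
    [0,0,0,0],
  ],
)

```text
clock: 18.73
eef_pos: [650.3, -36.9, 67.1]
tcp_rot: [-3.142, 0.001, 3.141]
contact_force: [-1.3, 0.2, -2.0]
opening: 0.523
```

Request:
drive_tool(
  deltas=[
    [0,0,0.1,0],
    [0,0,0,0],
  ],
)

```text
clock: 18.9
eef_pos: [650.2, -37.0, 66.0]
tcp_rot: [-3.142, 0.0, 3.141]
contact_force: [-1.5, -1.0, -0.8]
opening: 0.524
```

Request:
drive_tool(
  deltas=[
    [0,0,0.1,0],
    [0,0,0,0],
    [0,0,0,0],
  ],
)

```text
clock: 19.15
eef_pos: [650.3, -37.0, 65.8]
tcp_rot: [-3.142, 0.001, 3.141]
contact_force: [-5.0, -1.3, 8.6]
opening: 0.523
```

Request:
drive_tool(
  deltas=[
    [0,0,0,0],
    [0,0,0,0],
    [0,0,0,0],
    [0,0,0,0],
  ],
  jaw=0.41,
)

```text
clock: 19.48
eef_pos: [650.4, -37.0, 64.7]
tcp_rot: [-3.142, 0.001, 3.141]
contact_force: [-0.5, 0.3, -0.0]
opening: 0.591
```

Request:
drive_tool(
  deltas=[
    [0,0,-0.2,0],
    [0,0,-0.5,0],
    [0,0,-1,0],
    [0,0,-2,0],
    [0,0,-3,0],
    [0,0,-3.5,0],
    [0,0,-4,0],
    [0,0,-4,0],
    [0,0,-2,0],
    [0,0,0,0],
    [0,0,0,0],
  ],
)

```text
clock: 20.4
eef_pos: [650.8, -37.0, 269.1]
tcp_rot: [-3.141, 0.004, 3.141]
contact_force: [0.2, -0.2, -0.5]
opening: 0.59
```

```bash
python3 - <<'E'
from h import *
s=r.sense(); print(s['eef_pos'],s['contact_force'],s['opening'])
im,d,P=save('wrist','w11'); W=cloud(d,P); z=W[:,:,2]
circ(W,647,-109,63,75,28,'rimA');circ(W,650,-37,63,75,28,'rimB')
E
```

```text
[650.80163889 -36.99617895 269.13843204] [ 0.23500728 -0.17455785 -0.48157049] 0.590204927530443
rimA [ 646.7 -108.4] 23.2 ztop 68.4 666
rimB [652.8 -35.9] 23.1 ztop 68.6 633
```

Request:
drive_tool(
  deltas=[
    [2.84,-2.8,0,0],
    [2.84,-2.8,0,0],
    [2.84,-2.8,0,0],
    [2.84,-2.8,0,0],
    [2.84,-2.8,0,0],
    [0,0,3.5,0],
    [0,0,3.5,0],
    [0,0,3,0],
    [0,0,0,0],
    [0,0,0,0],
    [0,0,0,0],
  ],
  jaw=0.55,
)

```text
clock: 21.37
eef_pos: [508.4, -176.9, 167.2]
tcp_rot: [3.142, -0.0, 3.141]
contact_force: [1.3, -0.5, -0.3]
opening: 0.453
```

```bash
python3 - <<'E'
from h import *
s=r.sense(); print(s['eef_pos'],s['contact_force'],s['opening'])
im,d,P=save('wrist','w12'); W=cloud(d,P); z=W[:,:,2]
circ(W,510,-178,25,40,22,'c1');circ(W,453,-180,25,40,22,'c2')
circ(W,510,-178,14,40,28,'c1d');circ(W,453,-180,14,40,28,'c2d')
E
```

```text
[ 508.43532688 -176.87619596  167.24014465] [ 1.2679988  -0.50583045 -0.28378103] 0.4530345902144338
c1 [ 510.  -180.3] 8.5 ztop 32.5 289
c2 [ 453.8 -183.5] 8.7 ztop 32.4 344
c1d [ 510.  -180.3] 21.1 ztop 31.3 1506
c2d [ 453.5 -183.4] 21.2 ztop 31.3 1818
```

View pics/w12.png

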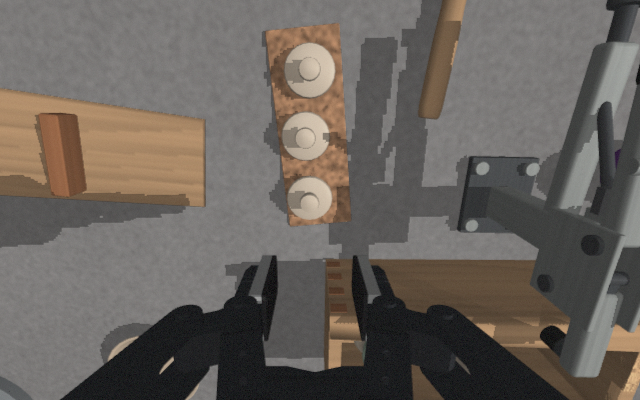

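The three cream covers stand on the mat at pixels (310,68), (305,137) and (309,201). I take the last, c1 at (510,-180.3).

Request:
drive_tool(
  deltas=[
    [-0.16,-0.34,3.5,0],
    [0,0,3.5,0],
    [0,0,3,0],
    [0,0,1.5,0],
    [0,0,1,0],
    [0,0,0.5,0],
    [0,0,0,0],
    [0,0,0,0],
  ],
)

```text
clock: 22.08
eef_pos: [510.7, -180.6, 37.8]
tcp_rot: [-3.141, 0.002, 3.141]
contact_force: [0.0, -0.7, 1.3]
opening: 0.45
```

Request:
drive_tool(
  deltas=[
    [0,0,0,0],
    [0,0,0,0],
    [0,0,0,0],
    [0,0,0,0],
    [0,0,0,0],
  ],
  jaw=1,
  force=25,
)

```text
clock: 22.5
eef_pos: [510.5, -180.6, 37.9]
tcp_rot: [-3.141, 0.002, 3.141]
contact_force: [-1.0, -0.5, 5.1]
opening: 0.197
```

Request:
drive_tool(
  deltas=[
    [0,0,-1,0],
    [0,0,-3,0],
    [0,0,-4,0],
    [0,0,-4,0],
    [0,0,-4,0],
    [-3.41,1.8,-1,0],
    [-3.41,1.8,0,0],
    [-3.41,1.8,0,0],
    [-3.41,1.8,0,0],
    [0,0,0,0],
    [0,0,0,0],
    [0,0,0,0],
  ],
)

```text
clock: 23.5
eef_pos: [645.4, -108.2, 206.8]
tcp_rot: [-3.141, -0.001, -3.141]
contact_force: [-0.3, -0.2, -0.8]
opening: 0.196
```

```bash
python3 - <<'E'
from h import *
s=r.sense(); print(s['eef_pos'],s['tcp_rot'],s['contact_force'],s['opening'])
im,d,P=save('wrist','w13'); W=cloud(d,P); z=W[:,:,2]
for n,c in dict(A=(647,-109),B=(651,-37)).items():
    circ(W,*c,63,75,28,n)
    m=(np.hypot(W[:,:,0]-c[0],W[:,:,1]-c[1])<30)&(z>64)&(z<73); v,u=np.nonzero(m); print(u.mean(),v.mean(),len(u))
E
```

```text
[ 645.38551254 -108.20531386  206.82778783] [-3.14145641e+00 -8.29441800e-04 -3.14146145e+00] [-0.30450563 -0.20523744 -0.77022074] 0.1963829143640438
A [ 646.6 -108.4] 23.2 ztop 68.4 913
312.38775510204084 200.55668934240362 882
B [652.2 -35.8] 23.3 ztop 68.5 938
392.8669623059867 206.78824833702882 902
```

View pics/w13.png

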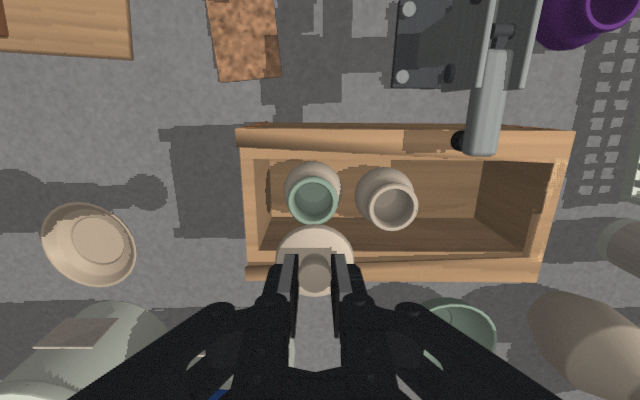

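Cover hangs straight in the jaws; the pots' mouths are at (313,200) and (392,207).

Request:
drive_tool(
  deltas=[
    [-0.17,0,3,0],
    [0,0,3,0],
    [0,0,2,0],
    [0,0,1,0],
    [0,0,0.8,0],
    [0,0,0.5,0],
    [0,0,0.4,0],
    [0,0,0.2,0],
    [0,0,0,0],
    [0,0,0,0],
  ],
)

```text
clock: 24.38
eef_pos: [648.2, -108.4, 98.3]
tcp_rot: [-3.141, 0.001, 3.141]
contact_force: [-0.1, 0.5, -1.0]
opening: 0.194
```

Request:
drive_tool(
  deltas=[
    [0,0,0.1,0],
    [0,0,0.1,0],
    [0,0,0,0],
    [0,0,0,0],
  ],
)

```text
clock: 24.72
eef_pos: [647.7, -108.3, 95.6]
tcp_rot: [3.142, 0.0, 3.141]
contact_force: [-0.1, 0.4, -0.9]
opening: 0.193
```

Request:
drive_tool(
  deltas=[
    [0,0,0.1,0],
    [0,0,0,0],
    [0,0,0,0],
  ],
)

```text
clock: 24.97
eef_pos: [647.9, -108.3, 95.0]
tcp_rot: [-3.142, 0.0, 3.141]
contact_force: [-1.1, 0.4, 3.9]
opening: 0.194
```

Request:
drive_tool(
  deltas=[
    [0,0,0,0],
    [0,0,0,0],
    [0,0,0,0],
    [0,0,-0.3,0],
    [0,0,-1,0],
    [0,0,-2,0],
    [0,0,-3,0],
    [0,0,-4,0],
    [0,0,-2,0],
    [0,0,0,0],
    [0,0,0,0],
    [0,0,0,0],
  ],
  jaw=0.6,
)

```text
clock: 25.97
eef_pos: [647.3, -108.3, 217.4]
tcp_rot: [3.142, -0.0, 3.141]
contact_force: [0.1, -0.6, -0.1]
opening: 0.401
```

```bash
python3 - <<'E'
from h import *
s=r.sense(); print(s['eef_pos'],s['contact_force'],s['opening'])
im,d,P=save('wrist','w14'); W=cloud(d,P); z=W[:,:,2]
circ(W,647,-109,82,96,26,'knobA'); circ(W,647,-109,71,79,28,'discA'); circ(W,651,-37,63,75,28,'B')
E
```

```text
[ 647.28791317 -108.27389568  217.3964535 ] [ 0.06903595 -0.59094947 -0.12147289] 0.40097535486091035
knobA [ 647.3 -107.1] 8.8 ztop 89.4 310
discA [ 647.  -106.9] 21.2 ztop 75.4 1278
B [652.5 -36.3] 23.2 ztop 68.5 876
```

Request:
drive_tool(
  deltas=[
    [3.23,-1.25,0,0],
    [3.23,-1.25,0,0],
    [3.23,-1.25,0,0],
    [3.23,-1.25,0,0],
    [3.23,-1.25,0,0],
    [3.23,-1.25,0,0],
    [0,0,2,0],
    [0,0,2,0],
    [0,0,0,0],
    [0,0,0,0],
    [0,0,0,0],
  ],
  jaw=0.55,
)

```text
clock: 26.93
eef_pos: [454.1, -183.2, 177.6]
tcp_rot: [3.141, -0.001, 3.141]
contact_force: [-0.3, -0.5, 0.5]
opening: 0.449
```

```bash
python3 - <<'E'
from h import *
s=r.sense(); print(s['eef_pos'],s['contact_force'],s['opening'])
im,d,P=save('wrist','w15'); W=cloud(d,P); z=W[:,:,2]
circ(W,453,-183,25,40,22,'c2');circ(W,453,-183,14,40,28,'c2d')
E
```

```text
[ 454.13509754 -183.15755407  177.62597833] [-0.29731716 -0.48768247  0.54617299] 0.44900584259968335
c2 [ 453.3 -183.3] 8.6 ztop 32.6 271
c2d [ 453.4 -183.4] 21.1 ztop 31.2 1425
```

Request:
drive_tool(
  deltas=[
    [0.05,0,3.5,0],
    [0,0,3.5,0],
    [0,0,3,0],
    [0,0,2,0],
    [0,0,1.4,0],
    [0,0,0.6,0],
    [0,0,0,0],
    [0,0,0,0],
  ],
)

```text
clock: 27.65
eef_pos: [454.1, -183.4, 38.2]
tcp_rot: [-3.141, 0.001, 3.141]
contact_force: [1.3, -0.3, 1.2]
opening: 0.449
```

Request:
drive_tool(
  deltas=[
    [0,0,0,0],
    [0,0,0,0],
    [0,0,0,0],
    [0,0,0,0],
    [0,0,0,0],
  ],
  jaw=1,
  force=25,
)

```text
clock: 28.07
eef_pos: [454.4, -183.6, 38.8]
tcp_rot: [-3.141, 0.002, 3.141]
contact_force: [-0.7, 1.2, 6.5]
opening: 0.192
```

Request:
drive_tool(
  deltas=[
    [0,0,-1,0],
    [0,0,-3,0],
    [0,0,-4,0],
    [0,0,-4,0],
    [0,0,-4,0],
    [-3.31,2.45,-1,0],
    [-3.31,2.45,0,0],
    [-3.31,2.45,0,0],
    [-3.31,2.45,0,0],
    [-3.31,2.45,0,0],
    [-3.31,2.45,0,0],
    [0,0,0,0],
  ],
)

```text
clock: 29.07
eef_pos: [656.6, -32.4, 208.7]
tcp_rot: [3.14, 0.005, -3.139]
contact_force: [-1.9, 0.9, -0.6]
opening: 0.194
```

Request:
drive_tool(
  deltas=[
    [0,0,0,0],
    [0,0,0,0],
  ],
)

```text
clock: 29.23
eef_pos: [650.8, -36.7, 207.7]
tcp_rot: [-3.141, -0.001, -3.141]
contact_force: [0.1, -0.0, -0.2]
opening: 0.192
```

```bash
python3 - <<'E'
from h import *
s=r.sense(); print(s['eef_pos'],s['contact_force'],s['opening'])
im,d,P=save('wrist','w16'); W=cloud(d,P); z=W[:,:,2]
circ(W,651,-37,63,75,28,'B'); circ(W,647,-109,82,96,26,'knobA');
E
```

```text
[650.82597537 -36.7105552  207.70333328] [ 0.06021698 -0.0470459  -0.17280377] 0.19198878339123707
B [652.6 -36. ] 23.1 ztop 68.4 885
knobA [ 647.5 -106.6] 8.7 ztop 89.4 338
```

Request:
drive_tool(
  deltas=[
    [-0.2,0.05,3,0],
    [0,0,3,0],
    [0,0,2,0],
    [0,0,1,0],
    [0,0,0.8,0],
    [0,0,0.5,0],
    [0,0,0.4,0],
    [0,0,0.3,0],
    [0,0,0.1,0],
    [0,0,0.1,0],
    [0,0,0,0],
    [0,0,0,0],
  ],
)

```text
clock: 30.28
eef_pos: [653.9, -36.2, 96.0]
tcp_rot: [-3.141, 0.001, 3.141]
contact_force: [-0.3, -0.6, 1.4]
opening: 0.192
```

Request:
drive_tool(
  deltas=[
    [0,0,0.1,0],
    [0,0,0,0],
    [0,0,0,0],
  ],
)

```text
clock: 30.53
eef_pos: [654.2, -36.2, 95.8]
tcp_rot: [-3.141, 0.001, 3.141]
contact_force: [-2.5, -0.1, 10.1]
opening: 0.193
```

Request:
drive_tool(
  deltas=[
    [0,0,0,0],
    [0,0,0,0],
    [0,0,0,0],
    [0,0,-0.3,0],
    [0,0,-1,0],
    [0,0,-2,0],
    [0,0,-3,0],
    [0,0,-4,0],
    [0,0,-2,0],
    [0,0,0,0],
    [0,0,0,0],
    [0,0,0,0],
  ],
  jaw=0.6,
)

```text
clock: 31.53
eef_pos: [653.1, -36.2, 217.2]
tcp_rot: [3.142, -0.001, 3.141]
contact_force: [-0.4, -0.9, -0.7]
opening: 0.399
```

```bash
python3 - <<'E'
from h import *
s=r.sense(); print(s['eef_pos'],s['contact_force'],s['opening'])
im,d,P=save('wrist','w17',(150,80,620,320),1.6); W=cloud(d,P); z=W[:,:,2]
for n,c in dict(A=(647,-108),B=(653,-36)).items():
    circ(W,*c,82,96,24,'knob'+n); circ(W,*c,71,79,28,'disc'+n)
    m=(np.hypot(W[:,:,0]-c[0],W[:,:,1]-c[1])<24)&(z>71)&(z<79); p=W[m]; a=np.linalg.lstsq(np.c_[p[:,:2]-c,np.ones(len(p))],p[:,2],rcond=None)[0]; print('tilt',np.round(a,3))
m=(z>97)&(z<108)&(abs(W[:,:,0]-644)<80)&(abs(W[:,:,1]+44)<140)
print(cv2.minAreaRect(W[m][:,:2].astype(np.float32)),np.median(z[m]),m.sum())
E
```

```text
[653.05476882 -36.24365098 217.18333871] [-0.36244128 -0.94589577 -0.70098037] 0.39873362136954876
knobA [ 647.2 -106.6] 8.6 ztop 89.5 316
discA [ 647.6 -106.7] 21.1 ztop 75.4 1302
tilt [5.0000e-03 1.0000e-03 7.4049e+01]
knobB [653.  -34.7] 8.6 ztop 89.6 308
discB [652.9 -34.9] 21.2 ztop 75.3 1287
tilt [ 8.0000e-03 -1.0000e-03  7.4066e+01]
((643.6536865234375, -41.82606506347656), (245.6798553466797, 124.62652587890625), 89.65061950683594) 103.80357683611555 14164
```

View pics/w17.png

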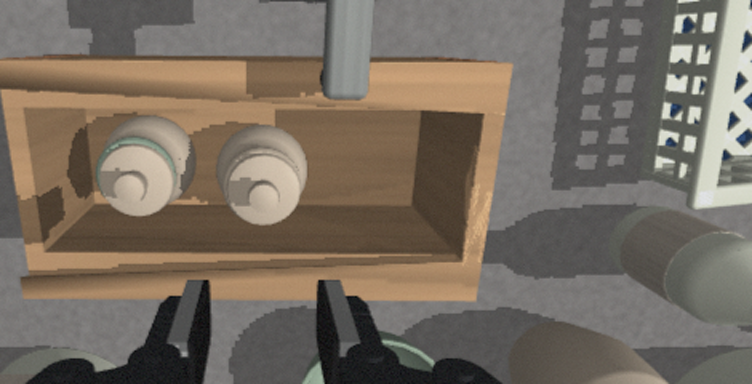

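Both covers sit level, with disc tilts under 0.01 and knob tops at z 89.5. Next the lid.

Request:
drive_tool(
  deltas=[
    [1.85,-3.56,-1,0],
    [1.85,-3.56,-1,0],
    [1.85,-3.56,-1,0],
    [1.85,-3.56,0,0],
    [1.85,-3.56,0,0],
    [1.85,-3.56,0,0],
    [1.85,-3.56,0,0],
    [1.85,-3.56,0,0],
    [1.85,-3.56,0,0],
    [1.85,-3.56,0,0],
    [0,0,0,0],
    [0,0,0,0],
  ],
)

```text
clock: 32.58
eef_pos: [466.7, -393.4, 245.8]
tcp_rot: [3.14, -0.002, 3.137]
contact_force: [0.0, 1.1, 0.3]
opening: 0.403
```

Request:
drive_tool(
  deltas=[
    [0,0,0,0],
    [0,0,0,0],
  ],
)

```text
clock: 32.75
eef_pos: [468.6, -390.9, 246.6]
tcp_rot: [3.14, -0.001, -3.141]
contact_force: [-0.1, 0.2, -1.0]
opening: 0.398
```

```bash
cat > lid.py <<'E'
import sys
from h import *
def lid(W,zb=0):
    z=W[:,:,2]; near=(abs(W[:,:,0]-468)<90)&(abs(W[:,:,1]+392)<150)
    m=near&(z>4.5)&(z<13); p=W[m][:,:2].astype(np.float32)
    h=cv2.approxPolyDP(cv2.convexHull(p),6,True)[:,0]; print(np.round(h,1)); print(cv2.minAreaRect(p),np.median(z[m]))
    m=near&(z>27)&(z<40); p=W[m]; print('batten',cv2.minAreaRect(p[:,:2].astype(np.float32)),np.median(p[:,2]))
E
python3 - <<'E'
from lid import *
s=r.sense(); print(s['eef_pos'],s['tcp_rot'],s['contact_force'],s['opening'])
im,d,P=save('wrist','w18'); lid(cloud(d,P))
E
```

```text
[ 468.64368262 -390.89454298  246.61920895] [ 3.14033004e+00 -9.09626562e-04 -3.14121035e+00] [-0.05622855  0.21107932 -1.01831709] 0.3983210332895064
[[ 520.8 -283.9]
 [ 440.8 -276.7]
 [ 406.9 -505.3]
 [ 505.7 -515.5]]
((469.0401916503906, -395.02679443359375), (233.28680419921875, 100.56043243408203), 83.8871078491211) 7.788662970448087
batten ((468.7660827636719, -395.160888671875), (15.964900970458984, 69.71587371826172), 84.01142120361328) 31.76413995158523
```

View pics/w18.png

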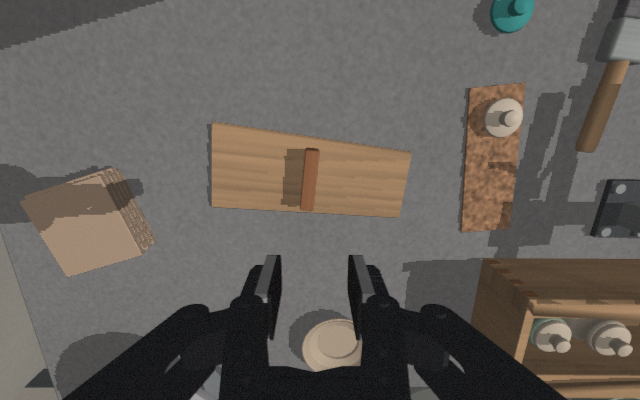

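Batten at pixel (309,180), narrow end to the right, and the lid's yaw is −0.105. I grasp the batten.

Request:
drive_tool(
  deltas=[
    [0,-0.43,3.5,0],
    [0,0,3.5,0.105],
    [0,0,3.5,0],
    [0,0,3.5,0],
    [0,0,3,0],
    [0,0,2,0],
    [0,0,1.5,0],
    [0,0,0.8,0],
    [0,0,0.4,0],
    [0,0,0,0],
    [0,0,0,0],
  ],
  jaw=0.55,
)

```text
clock: 33.72
eef_pos: [469.1, -396.4, 31.2]
tcp_rot: [-3.141, 0.001, 3.037]
contact_force: [0.6, 0.1, 0.4]
opening: 0.45
```

Request:
drive_tool(
  deltas=[
    [0,0,0,0],
    [0,0,0,0],
    [0,0,0,0],
    [0,0,0,0],
    [0,0,0,0],
  ],
  jaw=1,
  force=60,
)

```text
clock: 34.13
eef_pos: [469.1, -397.0, 31.8]
tcp_rot: [-3.141, 0.002, 3.036]
contact_force: [-0.4, 1.1, 5.3]
opening: 0.168
```

Request:
drive_tool(
  deltas=[
    [0,0,-1,0],
    [0,0,-3,0],
    [0,0,-4,0],
    [0,0,-4,0],
    [0,0,-4,0],
    [0,0,-3,-0.0986],
    [-2.16,2.93,0,0],
    [-2.16,2.93,0,0],
    [-2.16,2.93,0,0],
    [-2.16,2.93,0,0],
    [-2.16,2.93,0,0],
    [-2.16,2.93,0,0],
  ],
)

```text
clock: 35.13
eef_pos: [599.6, -220.1, 221.3]
tcp_rot: [-3.141, 0.0, 3.134]
contact_force: [0.1, -0.3, -2.0]
opening: 0.169
```

Request:
drive_tool(
  deltas=[
    [-2.15,2.93,0,0],
    [-2.15,2.93,0,0],
    [0,0,0,0],
    [0,0,0,0],
    [0,0,0,0],
  ],
)

```text
clock: 35.55
eef_pos: [642.1, -163.3, 220.7]
tcp_rot: [-3.141, -0.0, 3.135]
contact_force: [-0.6, -0.1, -1.6]
opening: 0.169
```

```bash
python3 - <<'E'
from h import *
s=r.sense(); print(s['eef_pos'],s['tcp_rot'],s['contact_force'],s['opening'],s['qpos'][5])
im,d,P=save('wrist','w19'); W=cloud(d,P); z=W[:,:,2]
m=(z>190)&(z<230)&(abs(W[:,:,0]-643)<80)&(abs(W[:,:,1]+164)<140); p=W[m]
print(np.round(cv2.approxPolyDP(cv2.convexHull(p[:,:2].astype(np.float32)),5,True)[:,0],1),np.percentile(p[:,2],[5,50,95]))
e=p[p[:,2]<np.median(p[:,2])+6]; a=np.linalg.lstsq(np.c_[e[:,:2]-[643,-164],np.ones(len(e))],e[:,2],rcond=None)[0]; print('tilt',a)
E
```

```text
[ 642.06977347 -163.28377771  220.70108246] [-3.14125646e+00 -4.82079869e-04  3.13545884e+00] [-0.57086448 -0.13768623 -1.6476032 ] 0.16888401936525874 -1.815531100899823
[[ 689.6 -278.4]
 [ 681.1  -45.8]
 [ 600.8  -44.9]
 [ 589.1 -277.9]] [195.07615531 196.73177844 220.53502518]
tilt [1.13900357e-02 1.10971481e-03 1.96636615e+02]
```

View pics/w19.png

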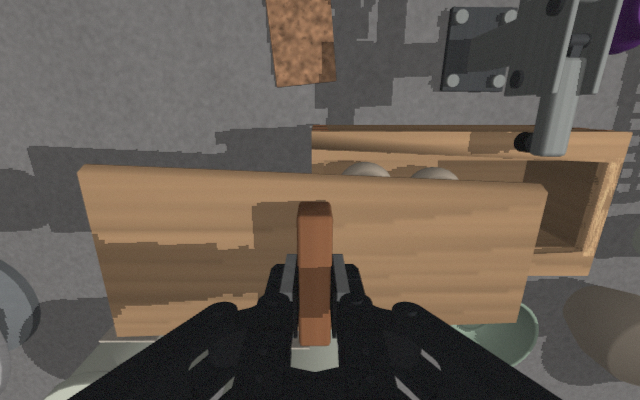

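Lid hangs level, yaw −0.007 against the box's −0.006. I lower it to just above the lips, 120 mm short of home.

Request:
drive_tool(
  deltas=[
    [-0.17,-0.6,2,0],
    [0,0,2.5,0],
    [0,0,2,0],
    [0,0,1,0],
    [0,0,0.5,0],
    [0,0,0,0],
    [0,0,0,0],
    [0,0,0,0],
  ],
)

```text
clock: 36.27
eef_pos: [645.0, -169.7, 141.8]
tcp_rot: [-3.141, 0.002, 3.134]
contact_force: [0.1, -0.5, -0.7]
opening: 0.169
```

```bash
python3 - <<'E'
from h import *
s=r.sense(); print(s['eef_pos'],s['tcp_rot'],s['contact_force'])
im,d,P=save('wrist','w20'); W=cloud(d,P); z=W[:,:,2]
m=(z>106)&(z<130)&(abs(W[:,:,0]-643)<80)&(abs(W[:,:,1]+170)<140)
for y in (-140,-120,-100,-80,-65):
    b=abs(W[:,:,1]-y)<3
    l=W[b&(z>109)&(z<125)&(abs(W[:,:,0]-643)<70)][:,0]
    bx=W[b&(z>99)&(z<107)&(abs(W[:,:,0]-643)<70)][:,0]
    print(y,'lid',l.min(),l.max(),(l.min()+l.max())/2,'box',bx.min(),bx.max(),np.sort(bx[bx<643])[-1:],np.sort(bx[bx>643])[:1])
E
```

```text
[ 644.96344194 -169.72735108  141.84546731] [-3.14105304e+00  2.02109900e-03  3.13440846e+00] [ 0.10505974 -0.45946031 -0.67600184]
-140 lid 598.8617508679034 667.7035459560797 633.2826484119915 box 580.5353830260447 594.4379637529843 [594.43796375] []
-120 lid 599.9749703609998 670.8249410527455 635.3999557068727 box 580.6896248776776 595.6223802190954 [595.62238022] []
-100 lid 601.0231617412594 680.739976419575 640.8815690804172 box 580.7558994095286 596.7109969675862 [596.71099697] []
-80 lid 602.0881138632631 686.1327527654396 644.1104333143513 box 580.9071159681371 701.2867181264699 [597.67573301] [697.32290215]
-65 lid 602.7589146077348 685.3684011912751 644.063657899505 box 581.0386650180669 705.3924218131879 [598.17425044] [695.904193]
```

Request:
drive_tool(
  deltas=[
    [0.09,0,0.4,0],
    [0,0,0.3,0],
    [0,0,0.3,0],
    [0,0,0.2,0],
    [0,0,0.1,0],
    [0,0,0,0],
    [0,0,0,0],
  ],
)

```text
clock: 36.9
eef_pos: [643.3, -169.2, 127.3]
tcp_rot: [3.142, -0.0, 3.135]
contact_force: [-0.0, 0.9, -1.0]
opening: 0.169
```

Request:
drive_tool(
  deltas=[
    [0,0,0.1,0],
    [0,0,0.05,0],
    [0,0,0,0],
    [0,0,0,0],
  ],
)

```text
clock: 37.23
eef_pos: [643.3, -169.2, 125.9]
tcp_rot: [3.142, 0.0, 3.135]
contact_force: [-1.3, -0.1, -2.3]
opening: 0.173
```

Request:
drive_tool(
  deltas=[
    [0,0.6,0,0],
    [0,0.9,0,0],
    [0,0.9,0,0],
    [0,0.9,0,0],
    [0,0.9,0,0],
    [0,0.9,0,0],
    [0,0.9,0,0],
    [0,0,0,0],
    [0,0,0,0],
  ],
)

```text
clock: 37.98
eef_pos: [643.8, -108.5, 125.9]
tcp_rot: [-3.142, 0.0, 3.136]
contact_force: [-0.9, -0.2, -1.0]
opening: 0.17
```

Request:
drive_tool(
  deltas=[
    [0,0.6,0,0],
    [0,0.8,0,0],
    [0,0.8,0,0],
    [0,0.8,0,0],
    [0,0.8,0,0],
    [0,0.7,0,0],
    [0,0,0,0],
    [0,0,0,0],
  ],
)

```text
clock: 38.65
eef_pos: [643.9, -63.6, 125.9]
tcp_rot: [3.141, -0.0, 3.136]
contact_force: [-0.0, 0.3, 0.5]
opening: 0.169
```

Request:
drive_tool(
  deltas=[
    [0,0.4,0,0],
    [0,0.3,0,0],
    [0,0.3,0,0],
    [0,0,0,0],
    [0,0,0,0],
  ],
)

```text
clock: 39.07
eef_pos: [643.7, -54.1, 125.8]
tcp_rot: [3.141, -0.001, 3.135]
contact_force: [-3.1, -0.5, 1.5]
opening: 0.172
```

Request:
drive_tool(
  deltas=[
    [0.04,0.2,0,0],
    [0,0.1,0,0],
    [0,0,0,0],
    [0,0,0,0],
  ],
)

```text
clock: 39.4
eef_pos: [643.6, -51.2, 125.8]
tcp_rot: [3.142, -0.0, 3.135]
contact_force: [-3.3, -0.9, 0.8]
opening: 0.167
```

Request:
drive_tool(
  deltas=[
    [0.03,0.1,0,0],
    [0,0.1,0,0],
    [0,0,0,0],
    [0,0,0,0],
  ],
)

```text
clock: 39.73
eef_pos: [643.5, -49.5, 125.9]
tcp_rot: [-3.141, 0.0, 3.135]
contact_force: [-2.3, -3.5, -0.1]
opening: 0.169
```

Resistance builds; push to about 12 N.

Request:
drive_tool(
  deltas=[
    [0,0.1,0,0],
    [0,0,0,0],
    [0,0,0,0],
  ],
)

```text
clock: 39.98
eef_pos: [643.5, -49.3, 125.9]
tcp_rot: [-3.14, 0.0, 3.135]
contact_force: [-2.2, -8.0, -0.3]
opening: 0.173
```

```bash
python3 - <<'E'
from h import *
s=r.sense(); print(s['eef_pos'],s['contact_force'])
im,d,P=save('wrist','w21'); W=cloud(d,P); z=W[:,:,2]
m=(abs(W[:,:,0]-643)<80)&(abs(W[:,:,1]+42)<140)
b=m&(z>80)&(z<108); p=W[b]; print('box+lid top',cv2.minAreaRect(p[:,:2].astype(np.float32)))
E
```

```text
[643.49882101 -49.32335683 125.85822817] [-2.24674356 -8.00551323 -0.27071712]
box+lid top ((643.1734619140625, -42.142181396484375), (247.17091369628906, 125.23709869384766), 89.50090789794922)
```

View pics/w21.png

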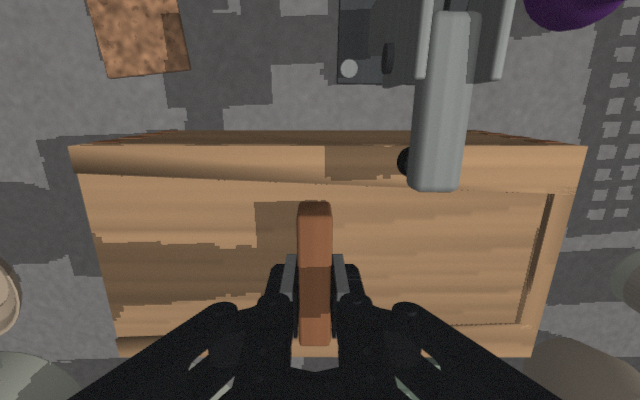

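Lid sits flush at the left (−y) end and stops by the +y wall. One more firm push, then let go.

Request:
drive_tool(
  deltas=[
    [0,0.08,0,0],
    [0,0.04,0,0],
    [0,0,0,0],
    [0,0,0,0],
  ],
)

```text
clock: 40.37
eef_pos: [643.5, -49.1, 125.9]
tcp_rot: [-3.139, 0.0, 3.135]
contact_force: [-2.0, -12.5, -0.7]
opening: 0.169
```

Request:
drive_tool(
  deltas=[
    [0,0,0,0],
    [0,0,0,0],
    [0,0,0,0],
    [0,0,0,0],
    [0,0,-0.3,0],
    [0,0,-1,0],
    [0,0,-3,0],
    [0,0,-3,0],
    [0,0,-3,0],
    [0,0,0,0],
    [0,0,0,0],
    [0,0,0,0],
  ],
  jaw=0.55,
)

```text
clock: 41.37
eef_pos: [643.2, -46.9, 229.1]
tcp_rot: [3.142, 0.0, 3.135]
contact_force: [0.3, -0.3, -0.8]
opening: 0.45
```

```bash
python3 - <<'E'
from h import *
s=r.sense(); print(s['eef_pos'],s['contact_force'])
im,d,P=save('wrist','w22'); W=cloud(d,P); z=W[:,:,2]
m=(abs(W[:,:,0]-643)<80)&(abs(W[:,:,1]+42)<140)
p=W[m&(z>117)&(abs(W[:,:,0]-643)<30)&(z<135)]; print('batten',cv2.minAreaRect(p[:,:2].astype(np.float32)),np.median(p[:,2]))
for x in (610,620,630,640): 
    b=m&(abs(W[:,:,0]-x)<3)&(z>85); q=W[b]; q=q[np.argsort(q[:,1])]
    print(x,np.round(q[[0,-1],1],1),'top z',np.round(np.median(q[(q[:,1]<-80)][:,2]),1), 'wall z>103 y',np.round(q[(q[:,2]>103.2)&(q[:,2]<108)&(q[:,1]>30)][:,1].min(),1))
p=W[m&(z>96)&(z<108)]; print(cv2.minAreaRect(p[:,:2].astype(np.float32)))
E
```

```text
[643.23935279 -46.92462863 229.11745297] [ 0.31527133 -0.33338975 -0.81307704]
batten ((642.9534301757812, -48.05475997924805), (15.50225830078125, 59.935848236083984), 89.79492950439453) 125.90780464247538
610 [-164.3   80.7] top z 101.9 wall z>103 y 36.3
620 [-164.2   80.8] top z 101.9 wall z>103 y 33.3
630 [-164.2   80.7] top z 280.8 wall z>103 y 34.6
640 [-164.4   81. ] top z 266.9 wall z>103 y 33.6
((643.7948608398438, -41.767852783203125), (246.24195861816406, 124.88581085205078), 89.74951934814453)
```

Lid is 0.3 mm from home relative to the box (batten y −48.05 against box −41.77), top at z 101.9. Now the lever.

Request:
drive_tool(
  deltas=[
    [0,0,-3,0],
    [0,0,-3,0],
    [3.73,0.82,0,0],
    [3.73,0.82,0,0],
    [3.73,0.82,0,0],
    [3.73,0.82,0,0],
    [3.73,0.82,0,0],
    [3.73,0.82,0,0],
    [0,0,0,0],
    [0,0,0,0],
    [0,0,0,0],
  ],
  jaw=1,
)

```text
clock: 42.33
eef_pos: [420.2, 3.7, 288.6]
tcp_rot: [-3.142, -0.0, 3.135]
contact_force: [-0.1, -0.8, 0.6]
opening: -0.0
```

```bash
python3 - <<'E'
from h import *
s=r.sense(); print(s['eef_pos'],s['tcp_rot'],s['contact_force'])
im,d,P=save('wrist','w23',(160,40,480,280),2.5); W=cloud(d,P); z=W[:,:,2]
m=(z>140)&(z<180)&(abs(W[:,:,1])<30)&(W[:,:,0]>380)&(W[:,:,0]<495); p=W[m]
for a in range(140,180,5):
    q=p[(p[:,2]>=a)&(p[:,2]<a+5)]
    if len(q): print(a,len(q),np.round(q.min(0),1),np.round(q.max(0),1))
m=(z>120)&(z<136)&(abs(W[:,:,1])<30)&(W[:,:,0]>365)&(W[:,:,0]<430);p=W[m];print('handle',p.min(0),p.max(0))
E
```

```text
[420.18903648   3.72001617 288.5893768 ] [-3.14153353e+00 -1.15761805e-05  3.13504265e+00] [-0.06913912 -0.82106765  0.59180629]
165 33 [440.   -8.3 166. ] [441.4  11.4 170. ]
170 187 [439.9  -8.3 170. ] [447.3  11.4 174. ]
handle [365.20962098  -7.72974483 121.15752188] [429.95519881  12.46092054 131.51607099]
```

View pics/w23.png

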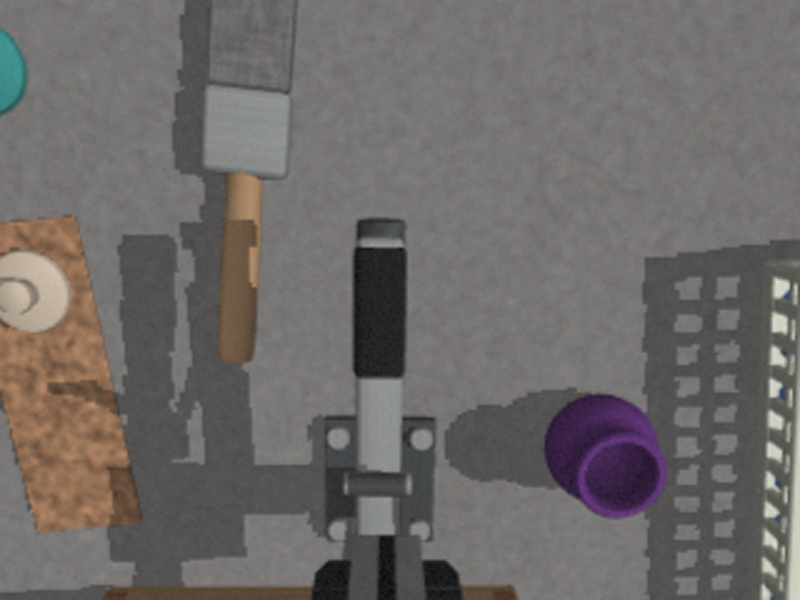

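Request:
drive_tool(
  deltas=[
    [0.3,-0.3,2,0],
    [0,0,3.5,0],
    [0,0,3,0],
    [0,0,1.5,0],
    [0,0,0.9,0],
    [0,0,0,0],
    [0,0,0,0],
    [0,0,0,0],
  ],
)

```text
clock: 43.05
eef_pos: [418.1, 0.6, 180.7]
tcp_rot: [3.142, 0.001, 3.135]
contact_force: [-0.0, -0.3, 0.8]
opening: -0.004
```

Request:
drive_tool(
  deltas=[
    [-0.5,0,0,0],
    [-0.5,0,0,0],
    [-0.4,0,0,0],
    [-0.3,0,0,0],
    [0,0,0,0],
  ],
)

```text
clock: 43.47
eef_pos: [434.7, 0.6, 180.2]
tcp_rot: [-3.142, 0.0, 3.135]
contact_force: [-1.5, -0.6, 0.7]
opening: -0.003
```

Request:
drive_tool(
  deltas=[
    [-0.5,0,0,0],
    [-0.5,0,0,0],
    [-0.5,0,0,0],
    [-0.4,0,0,0],
    [0,0,-3.5,0],
    [0,0,-4,0],
    [0,0,-4,0],
    [0,0,-3,0],
    [0,0,0,0],
    [0,0,0,0],
  ],
)

```text
clock: 44.3
eef_pos: [454.3, 0.5, 326.7]
tcp_rot: [3.142, 0.004, 3.135]
contact_force: [0.0, 0.1, -0.8]
opening: 0.001
```

```bash
python3 - <<'E'
from h import *
s=r.sense(); print(s['eef_pos'],s['contact_force'])
im,d,P=save('scene','s2',(200,130,440,310),3)
E
```

```text
[454.33763583   0.47117744 326.67740679] [ 0.00697868  0.12949703 -0.78855738]
```

View pics/s2.png

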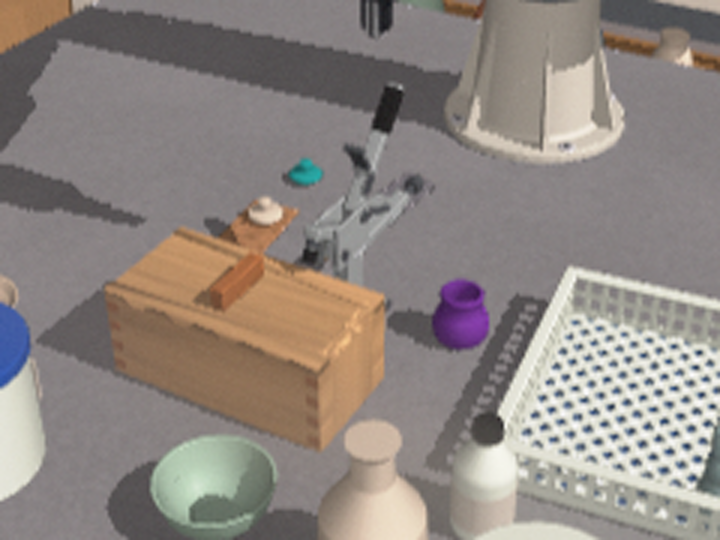

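The handle has sprung up at (390,105), the box is closed and the robot is clear. One last numeric check from the top camera, then I hand in.

```bash
python3 - <<'E'
from h import *
im,d,P=save('top','top1'); W=cloud(d,P); z=W[:,:,2]
m=(abs(W[:,:,0]-644)<80)&(abs(W[:,:,1]+44)<135)
print('box',cv2.minAreaRect(W[m&(z>92)&(z<112)][:,:2].astype(np.float32)))
p=W[m&(z>118)&(abs(W[:,:,0]-644)<45)&(z<140)]; print('batten',cv2.minAreaRect(p[:,:2].astype(np.float32)))
q=W[m&(abs(W[:,:,0]-644)<25)&(z>90)&(z<108)]; print('lid top',np.median(q[:,2]))
print(r.sense()['contact_force']); job.sign_off()
E
```

```text
box ((644.5494384765625, -44.56660461425781), (244.35665893554688, 125.8502197265625), 89.61486053466797)
batten ((659.5166015625, -49.02760314941406), (14.851873397827148, 36.703338623046875), 89.9511489868164)
lid top 101.30453560102158
[-0.28664136 -0.12377193 -0.27749941]
the job is handed in; nothing more can be done
```

The job is done and handed in, though sign-off gives no verdict, so the result rests on my own checks.

**What I did:** I locked the pliers over the box and stood both pots in it, each with a cover seated on its rim. Then I slid the lid home with about a 12 N push and flicked the release lever. There were only two pots in the basket, so one cover is left over on the mat. One pot had been knocked about 27 mm aside before I picked it up, so I measured it again and gripped it across x.

**What the last checks showed:**
- **Pliers:** they sprang open, with the handle up in the last scene picture. The robot is clear and its force reading is near zero.
- **Box:** it stands within 1 mm of where it started, by the top camera.
- **Lid:** before the release it lay about 0.3 mm from home by the wrist camera; after it, the top camera put it about 1.5 mm from home.
- **Covers:** before closing, both sat level, with less than 0.01 rad of tilt.

**What disagreed or went unchecked:**
- **Camera offset:** the wrist camera read about 1.5 mm high in y. I corrected for that when lining up the lid.
- **First pot's release:** opening the fingers pressed the box's end wall at about 9 N. The box did not shift.
- **Last batten reading:** part of the batten was hidden in the final top picture, so its x position there is not reliable.
- **Bystanders:** I did not re-measure the rabbit, bottle or dish at the end. The arm was never driven close to them.

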